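Shut the tube shaker's guard and lock it with the rod

ROBOT

A 6-joint arm with a two-finger parallel gripper is mounted at the origin on the work surface. World frame = base frame: x ahead of the robot, y to its left, z up, the work surface at z = 0. Lengths are in mm, angles in degrees, forces in N, time in s.
With the tool pointing down it reaches from about 350 to 850 mm from the base axis. Payload 8.1 kg.
Tool frame: the origin (TCP) lies midway between the tips of the shut fingers; the grasp point (between the pads) lies 19 mm behind it (r.tcp_to_grasp is the distance from the TCP to the grasp point, in mm); z points along the fingers, y is the direction in which the jaws open and shut (so a half turn about z gives the same grasp; the last joint's range is limited). The gripper opens to 85 mm and grips with 20 to 120 N. Pads are 22 mm wide; open, the fingers measure 114 mm over their backs; the gripper's body (76 mm by 85 mm) begins 54 mm behind the grasp point. The pads swing forward as they close: fully open they stand 13 mm farther back than shut.
Start: joints at [60.94, 7.471, 85.268, -0, 87.261, -4.893], TCP at [245.622, 547.426, 231.292] pointing down, gripper open.
Joint ranges: [-169.43, 169.43], [-51.17, 129.36], [1.28, 143.12], [-76.62, 256.62], [0, 156.53], [-152.29, 152.29]. Speed limits (degrees/s): [136.94, 136.94, 159.86, 180, 180, 180].

INTERFACE

Orientations are given as [roll, pitch, yaw] about the fixed x, y, z axes, in that order (R = Rz(yaw) Ry(pitch) Rx(roll)).
In Python, from bench import r gives the robot as it stands.
- The arm moves only by the tool jog_arm, never from a script. Its argument "targets" is a list of rows, each a list of 7 numbers: the shift along the tool's x, y, z in m, then the turn, a rotation vector about the tool's x, y, z in rad, then the closure, from 0 (fully open) to 1 (shut). In form: [[dx, dy, dz, wx, wy, wz, claw], ...]. A call has 1 to 5 rows; each row is the pose to reach, as a shift and turn from the pose commanded when the call began, along the tool's axes at that moment; what a row does not reach only later rows make up. A row lasts 1/12 s, in which the tool goes at most 41.7 mm and 7.16 degrees, less where a joint would pass 70% of its speed; a pose out of reach is approached as far as the arm can. A call with a gripper value outside its range is refused whole. The fingers move at their own pace and stop on an object; "newtons" is the grip in N (left out, the last holds). Time passes only in rows, so rows that repeat a pose let the fingers close. It gives the time, the measured TCP pose, the force and the opening at its end, in the units of the state.
- r.sense(): the state, without advancing time (a new reading comes with each control period).
- r.snapshot(name): name is "side" or "top" or "wrist"; returns a dict with "pixels" (384x512x3 uint8, red, green, blue), "fx", "fy", "cx", "cy" (pixels), "origin" and "attitude" of the camera in the world. Camera axes: x right, y down, z forward; pixel columns grow to the right and rows downward; lengths in mm; the calibration is good to about 2 mm. A picture is of the moment at which its call begins. There is no depth.
- r.hand_in(): hands the job in, once; it reports no verdict.
The state is a dict: "time": time; "joint_pos": joint angles; "qd": joint speeds; "joint_efforts": joint torques, N m; "tool_pos": TCP position; "tcp_rot": TCP orientation; "ft_force": force on the tool from outside, world axes, zero at the start; "wrist_torque": the same for the moment, N m; "finger_gap": finger opening in mm.
Only numpy, scipy, OpenCV 4.12 (cv2) and the standard library are available. Lean on these libraries where they do the work, as an engineer would, in place of code of your own. Each camera call takes 0.05 s, during which the arm holds its last target.

TASK

Lower the blue-framed guard of the tube shaker gently until it rests on the housing. Then take the locking rod out of its grey storage sleeve and lock the guard with it: the steel end goes in from the right (seen from the robot) through the right-hand yellow eye, the guard's blue tongue and the second yellow eye, fully home, so that the orange handle's shoulder meets the first eye; let go of it there. Only the steel end sticks out of the sleeve, so you will have to put the rod down and take it again by its handle; leave the other things on the bench where they stand.

Things in the scene. Friction and masses are not known exactly. Their poses are not given: they have to be found in the camera images.
- shaker: Tube shaker, fixed: white open-topped housing 180 (x) x 200 (y) x 92 mm tall, tubes inside below its rim. Origin: centre of underside; yaw within 0.25 rad of straight. The guard is hinged on the upper edge of the -x face (robot side); two yellow eye plates stand out of the +x face near its -y corner, to x = 145 mm, 45 to 87 mm above the bench.
- eye_in (a point): Hole centre on the outer (-y) face of the first yellow eye, 66 mm above the bench; axes as the shaker's. The rod enters along +y; when home its shoulder is here. Eyes: 8 mm plates, outer faces at y = 0 and 60 mm from here, 21 mm holes with 3 mm chamfer. With the guard shut its blue tongue (8 mm plate, 25 mm hole in line) stands midway between them.
- guard (a joint): Guard angle in rad: 0 shut, resting on its stop; positive is open (starts at 0.7 to 1.2). The hinge is stiff: the guard stays where it is left and must be pushed down all the way, with 1 to 4 N at its free edge.
- guard_hinge (a point): Middle of the guard's hinge line, at the shaker's x = -90 mm, 97 mm above the bench; axes as the shaker's. The line runs along the shaker's y. The guard ends 180 mm from it, but for the tongue's 30 mm wide arm near the shaker's -y side, which reaches 240 mm.
- guard_edge (a point): Middle of the guard's blue front bar on its upper (outer) face, 165 mm from the hinge line; this face lies 5 mm above the hinge line when shut. Axes: x from hinge to free edge, z out of the outer face. The bar is 30 mm (x) by 200 mm (y), 10 mm thick: a good place to push.
- sleeve: Grey storage sleeve, fixed on the bench: a tunnel without floor, 120 mm long (its x), 46 mm wide, 28 mm tall, inside 36 mm wide and 24 mm tall, open only at its +x end, which points to the robot's left (+y) within 0.25 rad. Origin: centre of its underside.
- rod_handle (a point): Centre of the rod's orange handle: flat bar 70 (x) x 30 (y) x 16 mm tall. The rod (130 g) lies flat on the bench, this point 8 mm up; x points to the steel tip. Steel shaft: 16 mm thick, 100 mm long, its last 12 mm tapering to 8 mm. At the start the handle is hidden 10 to 20 mm behind the sleeve's centre and 55 to 65 mm of shaft stick out; it slides out along the sleeve's +x.
- rod_shoulder (a point): Point on the rod's axis at the handle's front face (the shoulder), 35 mm from the handle's centre; axes as rod_handle.
- rod_tip (a point): Centre of the rod's steel tip, 135 mm from the handle's centre; axes as rod_handle.
- amber_a: Bystander: amber glass jar, 60 mm wide, 120 mm tall. Origin: centre of its underside.
- amber_b: Bystander: amber glass jar, 52 mm wide, 100 mm tall. Origin: centre of its underside.
- reagent: Bystander: white plastic bottle with a blue cap, 68 mm wide, 130 mm tall. Origin: centre of its underside.
- beaker: Bystander: clear plastic beaker, 80 mm wide, 90 mm tall. Origin: centre of its underside.
- rack: Bystander: white wire test tube rack with tubes, 70 x 200 mm, 92 mm tall, long side along its y. Origin: centre of its underside.
- bulb: Bystander: red pipette filler bulb, 60 mm wide, 80 mm tall. Origin: centre of its underside.
- wipes: Bystander: cardboard box, 100 x 180 mm, 45 mm tall, long side along its y. Origin: centre of its underside.

How it is judged:
By the outcome, as a careful person would: the job done as asked, in the order asked, and still so for the second after the job is handed in, with the robot touching nothing.
It also fails if it takes over 64 s, if anything falls off the work surface, if the arm or the gripper's body presses on something with over 40 N, if the wrist force passes 120 N, or if a joint passes its speed limit or range.

## Working session

There is one attempt and no reset: what is moved stays moved. The work goes in short steps, Python scripts to look and compute and a tool call to move; the robot and the scene stay as the last step left them, time stands still between calls to the robot, and variables do not carry over. Pictures are saved under pics/ and viewed, and the job is handed in when it is done.

Besides the shell and the picture viewer there is one more tool, called after "Call:" as name(argument=value, ...) on one line, values as JSON. jog_arm: Moves the arm, as the interface text tells. Its arguments: {"type":"object","properties":{"targets":{"type":"array","items":{"type":"array","items":{"type":"number"}}},"newtons":{"type":"number"}},"required":["targets"]}

```bash
ls; mkdir -p pics
cat > h.py <<'E'
import numpy as np, cv2, json
from bench import r
def snap(n,f):
    s=r.snapshot(n); cv2.imwrite('pics/'+f+'.png',s['pixels'][:,:,::-1]); np.savez('pics/'+f+'.npz',**{k:np.array(s[k]) for k in s}); return s
E
python3 - <<'E'
from h import *
for n in ['side','top','wrist']:
    s=snap(n,n+'0'); print(n,{k:s[k] for k in s if k!='pixels'})
print(r.sense())
E
```

```text
pics
side {'fx': 355.0604090299723, 'fy': 355.0604090299723, 'cx': 256.28580607210694, 'cy': 188.4888754829294, 'origin': array([495.58745134, 711.36497389, 863.22590205]), 'attitude': array([-137.36194605,    0.93462728, -176.38898041])}
top {'fx': 493.7740819622037, 'fy': 493.7740819622037, 'cx': 261.16566080721776, 'cy': 187.84217691465545, 'origin': array([ 325.09813968,  -12.11119699, 1534.85650152]), 'attitude': array([-171.29149712,    0.46456635,  -88.56091027])}
wrist {'fx': 264.3423895964422, 'fy': 264.3423895964422, 'cx': 257.6616196101138, 'cy': 192.91847468535065, 'origin': array([172.98029725, 578.75282029, 372.72704606]), 'attitude': array([1.61898095e+02, 1.29061337e-01, 6.58236807e+01])}
{'time': 0.15, 'joint_pos': array([ 6.09387309e+01,  7.50644337e+00,  8.53164476e+01,  1.47864754e-03,
        8.72601659e+01, -4.89254183e+00]), 'qd': array([ 0.00256778, -0.0696556 , -0.2544255 , -0.07660161, -0.00315075,
       -0.01762453]), 'joint_efforts': array([ 1.56594786e-03, -5.70073807e+01, -5.01153195e+01, -1.12545590e-04,
        9.70645517e-03, -4.87543446e-05]), 'tool_pos': array([245.41402493, 547.04876934, 230.45771776]), 'tcp_rot': array([-1.79917372e+02, -8.55516068e-03,  1.55831195e+02]), 'ft_force': array([0.82353337, 0.50886694, 0.12207299]), 'wrist_torque': array([-0.02409848,  0.00671914,  0.00248912]), 'finger_gap': 85.68378569018073}
```

View pics/top0.png

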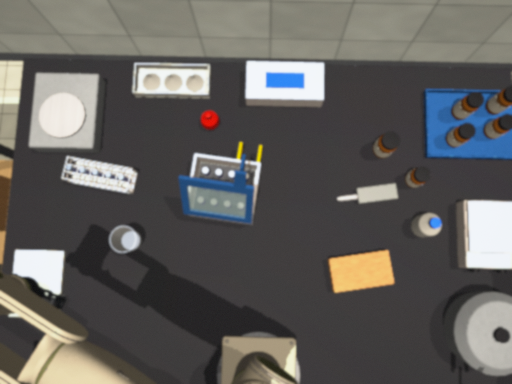

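View pics/side0.png

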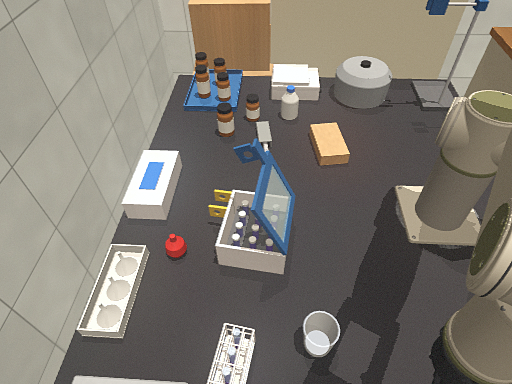

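View pics/wrist0.png

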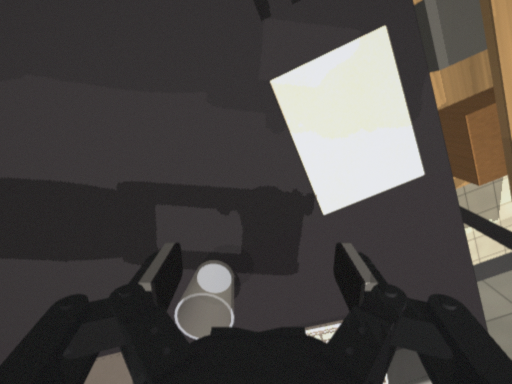

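```bash
cat >> h.py <<'E'
from scipy.spatial.transform import Rotation as Ro
def load(f): return dict(np.load('pics/'+f+'.npz'))
def ray(s,u,v):
    d=np.array([(u-s['cx'])/s['fx'],(v-s['cy'])/s['fy'],1.]); R=Ro.from_euler('xyz',s['attitude'],degrees=True).as_matrix()
    d=R@d; return np.array(s['origin'],float),d/np.linalg.norm(d)
def onz(s,u,v,z):
    o,d=ray(s,u,v); return o+d*(z-o[2])/d[2]
def proj(s,p):
    R=Ro.from_euler('xyz',s['attitude'],degrees=True).as_matrix(); c=R.T@(np.array(p,float)-s['origin']); return np.array([s['fx']*c[0]/c[2]+s['cx'],s['fy']*c[1]/c[2]+s['cy']])
def tri(rs):
    A=np.zeros((3,3));b=np.zeros(3)
    for o,d in rs:
        P=np.eye(3)-np.outer(d,d);A+=P;b+=P@o
    p=np.linalg.solve(A,b); return p,[np.linalg.norm((np.eye(3)-np.outer(d,d))@(p-o)) for o,d in rs]
def crop(f,x0,y0,x1,y1,k,out):
    im=cv2.imread('pics/'+f+'.png')[y0:y1,x0:x1]; cv2.imwrite('pics/'+out+'.png',cv2.resize(im,None,fx=k,fy=k,interpolation=cv2.INTER_CUBIC))
E
python3 - <<'E'
from h import *
crop('top0',170,130,280,230,7,'ct1'); crop('top0',320,120,450,250,5,'ct2'); crop('side0',200,130,310,280,5,'cs1');crop('side0',210,80,330,170,6,'cs2')
E
```

```text
(no output)
```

View pics/ct1.png

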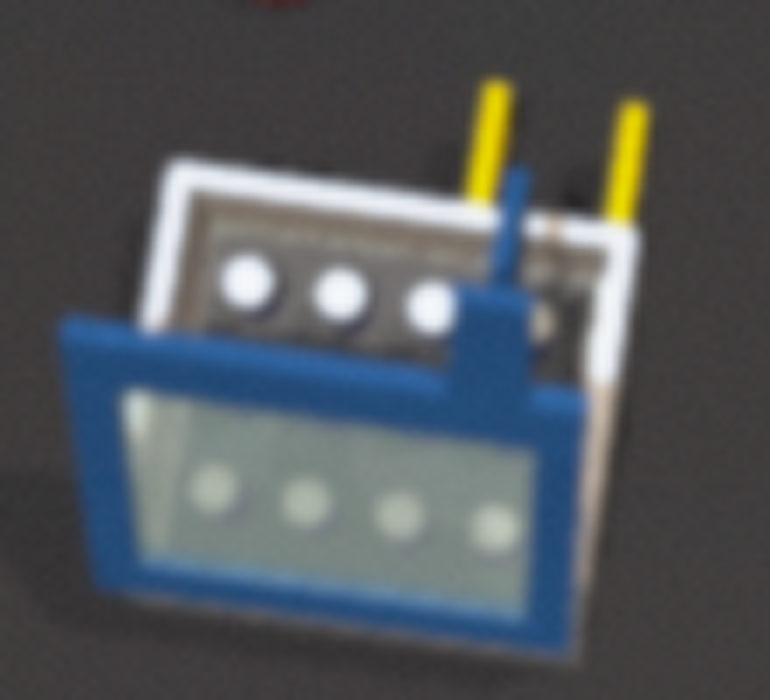

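View pics/ct2.png

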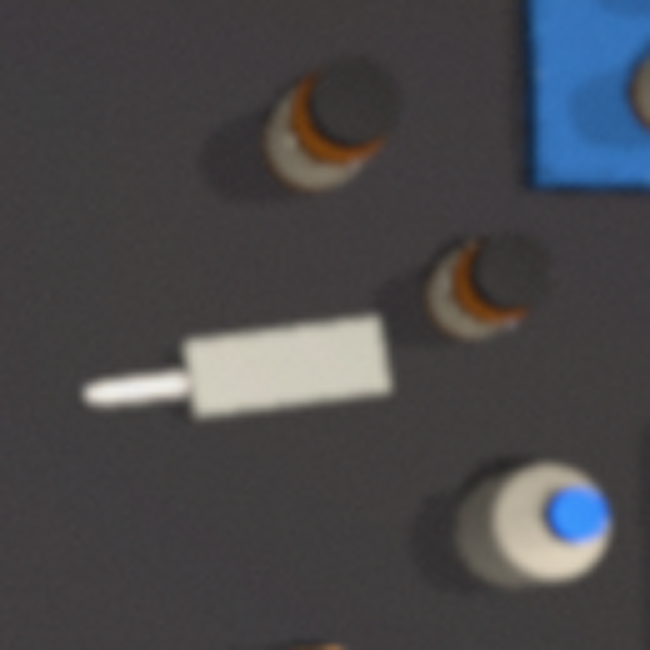

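View pics/cs1.png

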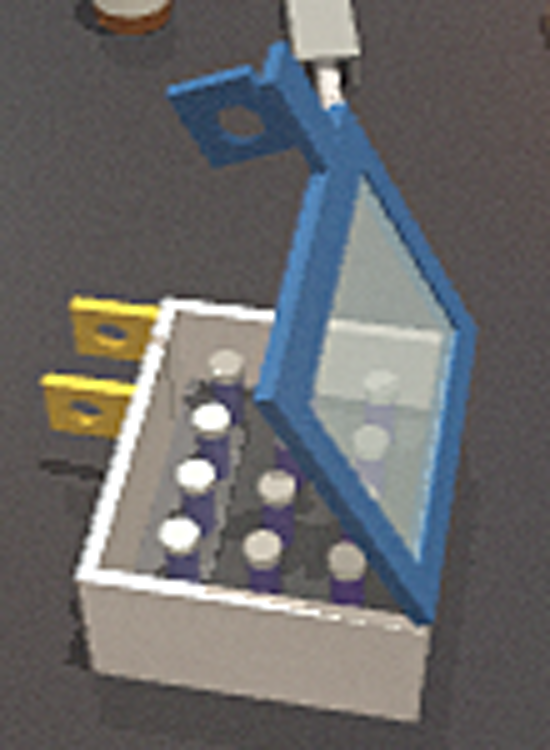

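View pics/cs2.png

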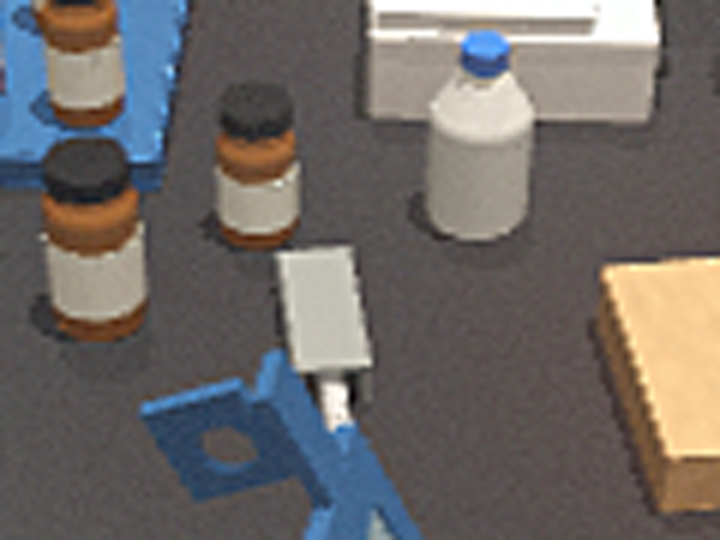

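Run:
```python
from h import *
s=load('top0'); S=load('side0')
P=lambda x,y,k,x0,y0:(x/k+x0-.5+.5/k*0,y/k+y0-.5)
for n,p,z in [('+x+y',(170,160),92),('+x-y',(638,232),92),('hinge+y',(97,590),97),('hinge-y',(575,655),97),('eye2L',(482,82),87),('eye2R',(512,84),87),('eye1L',(619,102),87),('eye1R',(649,105),87),('eye1baseR',(634,222),87)]:
    u=P(*p,7,170,130); print(n,onz(s,*u,z).round(1))
for p in [(183,340),(380,315),(392,390),(196,418)]:
    print('sleeve',onz(s,*P(*p,5,320,120),28).round(1))
for p in [(83,393),(102,391)]: print('tip',onz(s,*P(*p,5,320,120),8).round(1))
# side
Q=lambda x,y:P(x,y,5,200,130)
for n,p,z in [('+x+y',(80,575),92),('+x-y',(165,300),92),('eye1 top outer corner',(72,297),87),('eye1 top base',(155,305),87),('eye2 outer',(42,377),87)]:
    print('side',n,onz(S,*Q(*p),z).round(1))
for a,b,n in [((65,320),(260,395),'free +y'),((585,395),(345,110),'free -y')]:
    print(n,tri([ray(s,*P(*a,7,170,130)),ray(S,*Q(*b))]))
for p in [(275,250),(350,245),(372,368),(295,378)]: print('sleeve side',onz(S,*P(*p,6,210,80),28).round(1))
```

```text
+x+y [648.3 209.4  92. ]
+x-y [621.6   8.6  92. ]
hinge+y [462.8 230.8  97. ]
hinge-y [440.5  30.2  97. ]
eye2L [686.9  77.4  87. ]
eye2R [686.3  64.5  87. ]
eye1L [679.4  18.3  87. ]
eye1R [678.4   5.4  87. ]
eye1baseR [627.   10.5  87. ]
sleeve [ 563.6 -286.7   28. ]
sleeve [ 582.1 -408.1   28. ]
sleeve [ 535.6 -414.7   28. ]
sleeve [ 515.3 -294.4   28. ]
tip [ 531.9 -228.     8. ]
tip [ 533.4 -239.8    8. ]
side +x+y [645.8 204.8  92. ]
side +x-y [622.7  10.8  92. ]
side eye1 top outer corner [679.2   6.5  87. ]
side eye1 top base [629.   10.5  87. ]
side eye2 outer [687.4  69.1  87. ]
free +y (array([547.43055132, 219.78450408, 262.67049752]), [np.float64(0.5250587858871795), np.float64(0.5250587858870425)])
free -y (array([521.11728795,  24.82800669, 258.11761682]), [np.float64(3.762539126290382), np.float64(3.7625391262904104)])
sleeve side [ 583.7 -409.1   28. ]
sleeve side [ 535.5 -416.4   28. ]
sleeve side [ 517.1 -293.7   28. ]
sleeve side [ 563.3 -282.3   28. ]
```

```bash
cat >> h.py <<'E'
def go(p,yaw,rp=(180,0)):
    s=r.sense(); R=Ro.from_euler('xyz',s['tcp_rot'],degrees=True); T=Ro.from_euler('xyz',[rp[0],rp[1],yaw],degrees=True)
    d=R.inv().apply(np.array(p,float)-s['tool_pos'])/1000; w=(R.inv()*T).as_rotvec()
    print('shift',d.round(4),'rot',w.round(4),'rows',round(max(np.linalg.norm(d)/.0417,np.linalg.norm(w)/.125),1))
def st():
    s=r.sense(); print('t',s['time'],'tcp',s['tool_pos'].round(1),'rpy',s['tcp_rot'].round(1),'F',s['ft_force'].round(1),'gap',round(s['finger_gap'],1),'q',s['joint_pos'].round(0))
E
python3 -c "
from h import *
go([468,147,310],83)"
```

```text
shift [-0.3669 -0.274  -0.0792] rot [-1.3000e-03  8.0000e-04  1.2711e+00] rows 11.1
```

Call:
jog_arm(targets=[[-0.1835, -0.137, -0.08, 0, 0, 0.62, 1], [-0.1835, -0.137, -0.08, 0, 0, 0.62, 1], [-0.1835, -0.137, -0.08, 0, 0, 0.62, 1], [-0.1835, -0.137, -0.08, 0, 0, 0.62, 1], [-0.1835, -0.137, -0.08, 0, 0, 0.62, 1]])

```text
time: 0.57
tool_pos: [341.5, 373.8, 300.2]
tcp_rot: [-180.0, 0.0, 120.0]
ft_force: [0.2, 0.2, 0.1]
finger_gap: 25.9
```

```bash
python3 -c "
from h import *
st();go([468,147,310],83)"
```

```text
t 0.5667 tcp [341.5 373.8 300.2] rpy [-180.    0.  120.] F [0.2 0.2 0.1] gap 25.9 q [42. -8. 94. -0. 94. 12.]
shift [-0.2597 -0.0038 -0.0097] rot [-4.000e-04  3.000e-04  6.455e-01] rows 6.2
```

Call:
jog_arm(targets=[[-0.26, -0.004, -0.01, 0, 0, 0.645, 1], [-0.26, -0.004, -0.01, 0, 0, 0.645, 1], [-0.26, -0.004, -0.01, 0, 0, 0.645, 1], [-0.26, -0.004, -0.01, 0, 0, 0.645, 1], [-0.26, -0.004, -0.01, 0, 0, 0.645, 1]])

```text
time: 0.98
tool_pos: [443.9, 192.3, 308.0]
tcp_rot: [180.0, -0.0, 84.2]
ft_force: [0.8, 1.0, 0.2]
finger_gap: -0.4
```

```bash
python3 -c "
from h import *
st();go([468,147,310],83)
snap('wrist','w1')
crop('w1',0,0,512,384,1.5,'w1b')"
```

```text
t 0.9833 tcp [443.9 192.3 308. ] rpy [180.   -0.   84.2] F [0.8 1.  0.2] gap -0.4 q [ 17. -12.  96.   0.  96.  23.]
shift [-0.0426  0.0286 -0.002 ] rot [ 0.0001 -0.0001  0.0202] rows 1.2
```

View pics/w1b.png

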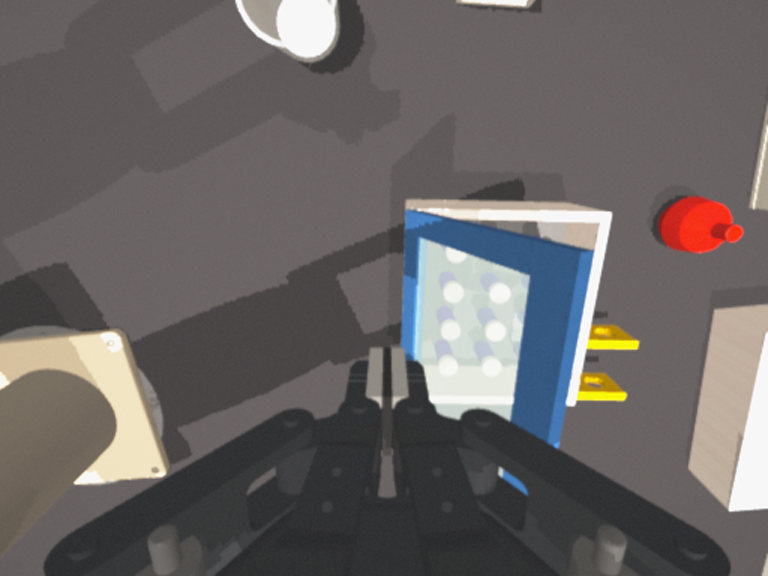

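Call:
jog_arm(targets=[[-0.0426, 0.0286, -0.002, 0, 0, 0.02, 1], [-0.0426, 0.0286, -0.002, 0, 0, 0.02, 1], [-0.0426, 0.0286, 0.03, 0, 0, 0.02, 1], [-0.0426, 0.0286, 0.063, 0, 0, 0.02, 1], [-0.0426, 0.0286, 0.063, 0, 0, 0.02, 1]])

```text
time: 1.45
tool_pos: [464.4, 148.3, 237.8]
tcp_rot: [-179.4, 0.2, 83.3]
ft_force: [-0.9, -0.2, -2.3]
finger_gap: -0.1
```

```bash
python3 -c "
from h import *
st()
snap('side','s2');snap('wrist','w2');
crop('s2',180,100,380,300,4,'s2b')
crop('w2',0,0,512,384,1.5,'w2b')"
```

```text
t 1.45 tcp [464.4 148.3 237.8] rpy [-179.4    0.2   83.3] F [-0.9 -0.2 -2.3] gap -0.1 q [ 12. -10. 102.   0.  89.  18.]
```

View pics/s2b.png

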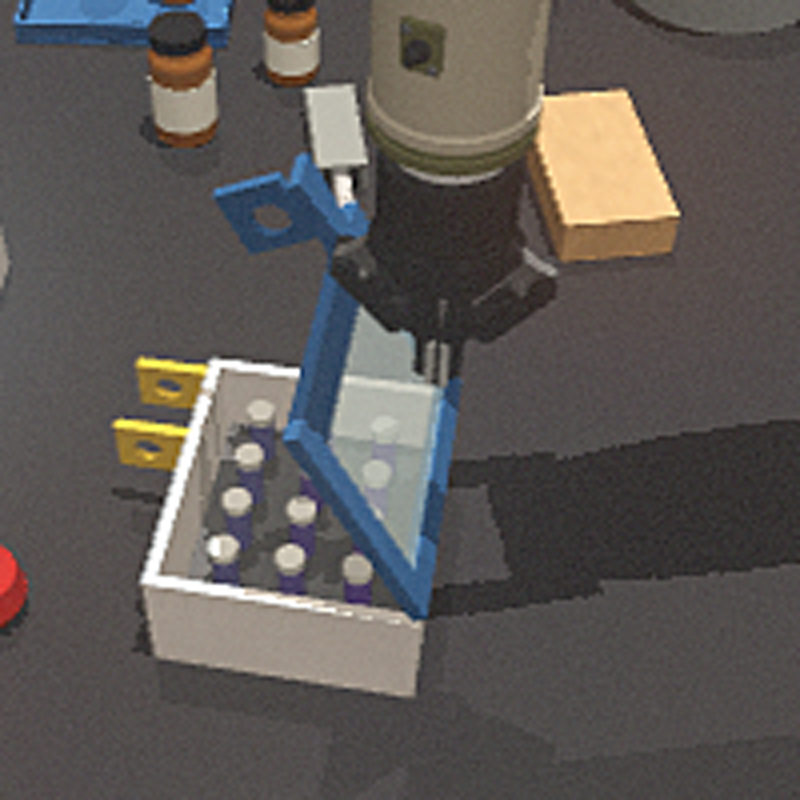

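View pics/w2b.png

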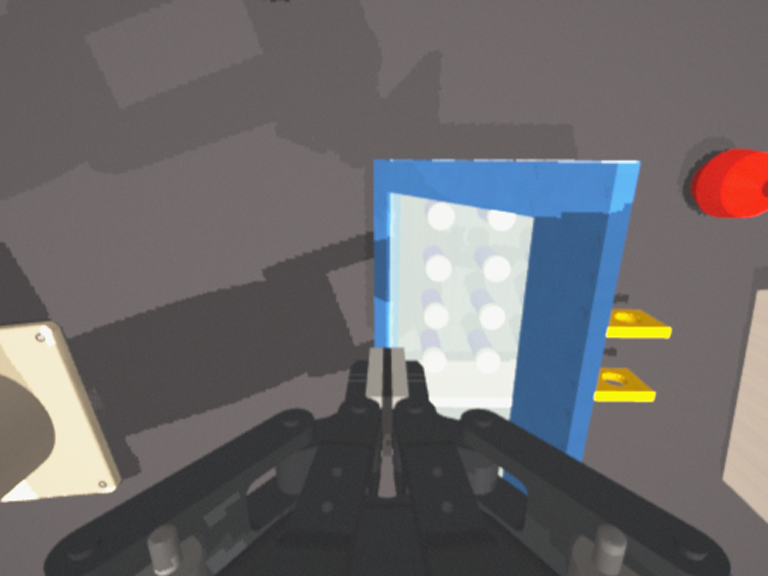

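Call:
jog_arm(targets=[[0, 0.02, -0.008, 0, 0, 0, 1], [0, 0.038, -0.008, 0, 0, 0, 1], [0, 0.038, -0.008, 0, 0, 0, 1]])

```text
time: 1.8
tool_pos: [508.8, 145.0, 256.4]
tcp_rot: [179.7, -0.1, 83.4]
ft_force: [-0.1, -0.6, 0.3]
finger_gap: -0.1
```

Call:
jog_arm(targets=[[0, 0.004, 0, 0, 0, 0, 1], [0, 0.008, 0, 0, 0, 0, 1], [0, 0.012, 0, 0, 0, 0, 1], [0, 0.012, 0, 0, 0, 0, 1]])

```text
time: 2.13
tool_pos: [518.0, 143.4, 253.5]
tcp_rot: [180.0, -0.0, 83.4]
ft_force: [-0.1, -0.6, -0.3]
finger_gap: -0.1
```

Call:
jog_arm(targets=[[0, 0.0, 0.006, 0, 0, 0, 1], [0, 0.003, 0.007, 0, 0, 0, 1], [0, 0.006, 0.007, 0, 0, 0, 1], [0, 0.006, 0.007, 0, 0, 0, 1]])

```text
time: 2.47
tool_pos: [523.3, 142.5, 245.4]
tcp_rot: [-179.9, 0.0, 83.4]
ft_force: [-0.3, 0.3, -0.1]
finger_gap: 0.5
```

```bash
python3 -c "
from h import *
st()
snap('side','s3');snap('wrist','w3');
crop('s3',180,100,380,300,4,'s3b')
"
```

```text
t 2.4667 tcp [523.3 142.5 245.4] rpy [-179.9    0.    83.4] F [-0.3  0.3 -0.1] gap 0.5 q [10. -2. 93.  0. 88. 16.]
```

View pics/s3b.png

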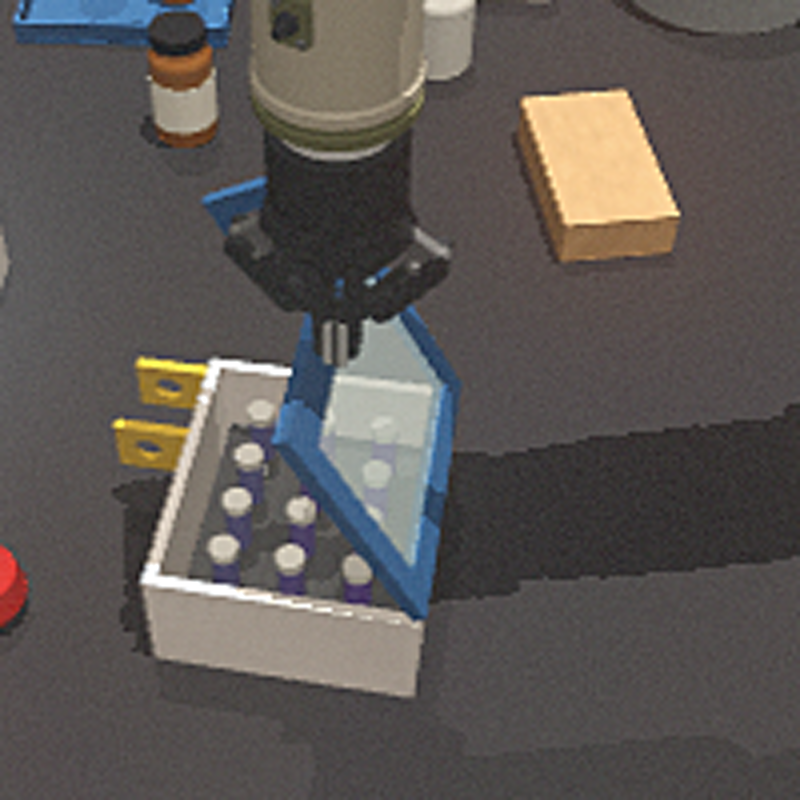

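```bash
python3 -c "
import numpy as np
f=lambda t:np.array([165*np.cos(t)-5*np.sin(t),165*np.sin(t)+5*np.cos(t)])
a=np.radians(62.2)
for k in range(6):
  o=f(np.radians(62.2-10*k))
  print([list(((f(np.radians(62.2-10*k-2*i))-o)*[1,-1]/1000).round(4)) for i in range(1,6)])
"
```

```text
[[np.float64(0.0051), np.float64(0.0026)], [np.float64(0.0102), np.float64(0.0054)], [np.float64(0.0151), np.float64(0.0084)], [np.float64(0.0199), np.float64(0.0115)], [np.float64(0.0246), np.float64(0.0148)]]
[[np.float64(0.0046), np.float64(0.0035)], [np.float64(0.0091), np.float64(0.0071)], [np.float64(0.0134), np.float64(0.0109)], [np.float64(0.0176), np.float64(0.0148)], [np.float64(0.0217), np.float64(0.0189)]]
[[np.float64(0.0039), np.float64(0.0042)], [np.float64(0.0077), np.float64(0.0086)], [np.float64(0.0113), np.float64(0.0131)], [np.float64(0.0148), np.float64(0.0177)], [np.float64(0.0181), np.float64(0.0224)]]
[[np.float64(0.0031), np.float64(0.0048)], [np.float64(0.0061), np.float64(0.0098)], [np.float64(0.0089), np.float64(0.0148)], [np.float64(0.0115), np.float64(0.02)], [np.float64(0.0139), np.float64(0.0252)]]
[[np.float64(0.0022), np.float64(0.0053)], [np.float64(0.0043), np.float64(0.0107)], [np.float64(0.0062), np.float64(0.0161)], [np.float64(0.0079), np.float64(0.0217)], [np.float64(0.0093), np.float64(0.0272)]]
[[np.float64(0.0013), np.float64(0.0056)], [np.float64(0.0024), np.float64(0.0113)], [np.float64(0.0033), np.float64(0.017)], [np.float64(0.004), np.float64(0.0227)], [np.float64(0.0045), np.float64(0.0284)]]
```

Call:
jog_arm(targets=[[0, 0.005, 0.0026, 0, 0, 0, 1], [0, 0.01, 0.0054, 0, 0, 0, 1], [0, 0.015, 0.0084, 0, 0, 0, 1], [0, 0.02, 0.0115, 0, 0, 0, 1], [0, 0.0246, 0.0148, 0, 0, 0, 1]])

```text
time: 2.98
tool_pos: [548.7, 139.7, 230.9]
tcp_rot: [180.0, -0.0, 83.3]
ft_force: [-0.9, -0.2, 1.8]
finger_gap: -0.1
```

Call:
jog_arm(targets=[[0, 0.0046, 0.0035, 0, 0, 0, 1], [0, 0.0091, 0.0071, 0, 0, 0, 1], [0, 0.0134, 0.0109, 0, 0, 0, 1], [0, 0.0176, 0.0148, 0, 0, 0, 1], [0, 0.0217, 0.0189, 0, 0, 0, 1]])

```text
time: 3.4
tool_pos: [570.0, 137.1, 211.9]
tcp_rot: [180.0, 0.0, 83.4]
ft_force: [-1.7, -0.5, 1.7]
finger_gap: 0.3
```

Call:
jog_arm(targets=[[0, 0.0039, 0.0042, 0, 0, 0, 1], [0, 0.0077, 0.0086, 0, 0, 0, 1], [0, 0.0113, 0.0131, 0, 0, 0, 1], [0, 0.0148, 0.0177, 0, 0, 0, 1], [0, 0.0181, 0.0224, 0, 0, 0, 1]])

```text
time: 3.82
tool_pos: [587.8, 135.1, 189.4]
tcp_rot: [180.0, 0.0, 83.4]
ft_force: [-0.4, 1.1, 0.9]
finger_gap: -0.1
```

```bash
python3 -c "
from h import *
st()
snap('side','s4')
crop('s4',180,100,380,300,4,'s4b')
"
```

```text
t 3.8167 tcp [587.8 135.1 189.4] rpy [180.    0.   83.4] F [-0.4  1.1  0.9] gap -0.1 q [ 8.  9. 88. -0. 83. 15.]
```

View pics/s4b.png

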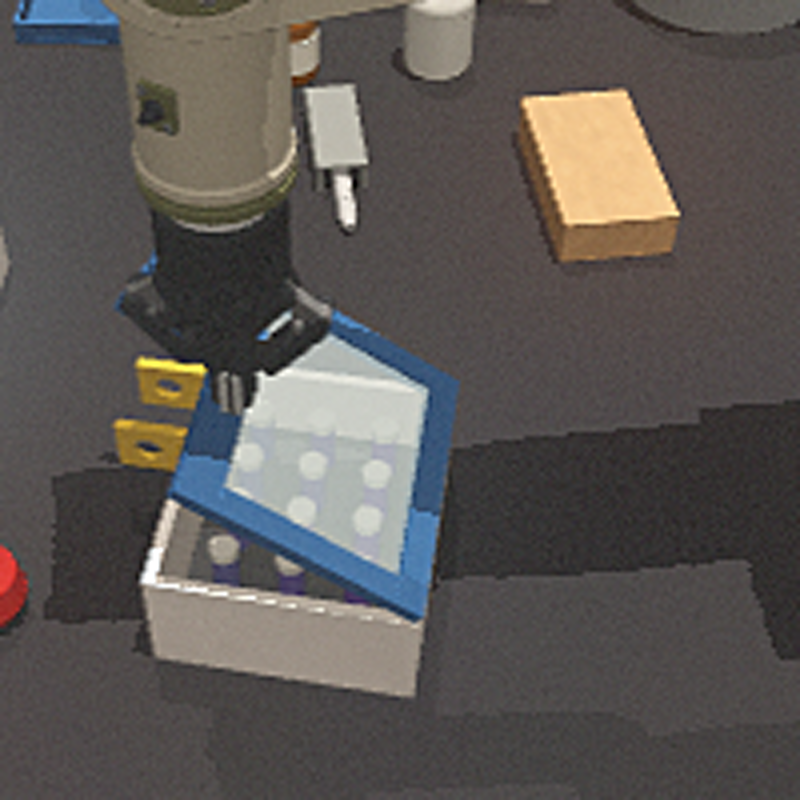

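Call:
jog_arm(targets=[[0, 0.0031, 0.0048, 0, 0, 0, 1], [0, 0.0061, 0.0098, 0, 0, 0, 1], [0, 0.0089, 0.0148, 0, 0, 0, 1], [0, 0.0115, 0.02, 0, 0, 0, 1], [0, 0.0139, 0.0252, 0, 0, 0, 1]])

```text
time: 4.28
tool_pos: [601.5, 133.5, 164.1]
tcp_rot: [-180.0, 0.0, 83.4]
ft_force: [-0.3, 0.1, 1.5]
finger_gap: 0.2
```

Call:
jog_arm(targets=[[0, 0.0022, 0.0053, 0, 0, 0, 1], [0, 0.0043, 0.0107, 0, 0, 0, 1], [0, 0.0062, 0.0161, 0, 0, 0, 1], [0, 0.0079, 0.0217, 0, 0, 0, 1], [0, 0.0093, 0.0272, 0, 0, 0, 1]])

```text
time: 4.7
tool_pos: [610.8, 132.4, 137.0]
tcp_rot: [180.0, 0.0, 83.4]
ft_force: [0.5, -0.5, 0.6]
finger_gap: -0.0
```

Call:
jog_arm(targets=[[0, 0.001, 0.005, 0, 0, 0, 1], [0, 0.002, 0.01, 0, 0, 0, 1], [0, 0.003, 0.015, 0, 0, 0, 1], [0, 0.0035, 0.02, 0, 0, 0, 1], [0, 0.004, 0.024, 0, 0, 0, 1]])

```text
time: 5.12
tool_pos: [614.5, 132.0, 112.9]
tcp_rot: [-180.0, -0.0, 83.4]
ft_force: [-0.2, -0.1, 1.3]
finger_gap: 0.3
```

```bash
python3 -c "
from h import *
st()
snap('side','s5')
crop('s5',180,100,380,300,4,'s5b')
"
```

```text
t 5.1167 tcp [614.5 132.  112.9] rpy [-180.    -0.    83.4] F [-0.2 -0.1  1.3] gap 0.3 q [ 7. 16. 88.  0. 76. 14.]
```

View pics/s5b.png

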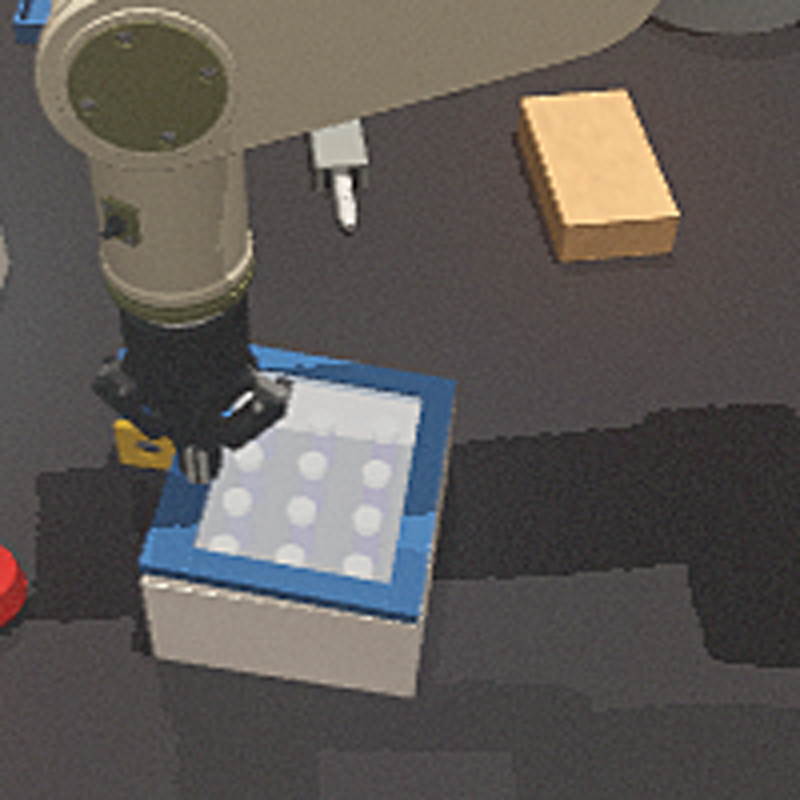

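Call:
jog_arm(targets=[[0, 0.0003, 0.002, 0, 0, 0, 1], [0, 0.0005, 0.004, 0, 0, 0, 1], [0, 0.0006, 0.006, 0, 0, 0, 1], [0, 0.0006, 0.008, 0, 0, 0, 1], [0, 0.0006, 0.0095, 0, 0, 0, 1]])

```text
time: 5.58
tool_pos: [615.2, 132.0, 103.9]
tcp_rot: [180.0, -0.0, 83.4]
ft_force: [0.0, -0.1, 1.0]
finger_gap: -0.1
```

Call:
jog_arm(targets=[[0, 0, 0.0007, 0, 0, 0, 1], [0, 0, 0.0014, 0, 0, 0, 1], [0, 0, 0.002, 0, 0, 0, 1]])

```text
time: 5.83
tool_pos: [615.3, 132.0, 102.1]
tcp_rot: [180.0, -0.0, 83.4]
ft_force: [-0.5, 1.2, 1.2]
finger_gap: 0.2
```

Call:
jog_arm(targets=[[0, 0, 0.0007, 0, 0, 0, 1], [0, 0, 0.0014, 0, 0, 0, 1], [0, 0, 0.0014, 0, 0, 0, 1]])

```text
time: 6.08
tool_pos: [615.3, 131.9, 102.0]
tcp_rot: [180.0, -0.0, 83.4]
ft_force: [-5.2, -1.3, 9.3]
finger_gap: 0.3
```

Call:
jog_arm(targets=[[0, 0, -0.02, 0, 0, 0, 1], [0, 0, -0.06, 0, 0, 0, 1], [-0.04, 0, -0.1, 0, 0, 0, 0.7], [-0.08, 0, -0.12, 0, 0, 0, 0.5], [-0.1, 0.0, -0.13, 0, 0, 0, 0.5]])

```text
time: 6.5
tool_pos: [603.9, 32.2, 233.2]
tcp_rot: [179.8, -0.0, 83.5]
ft_force: [1.2, -0.0, 0.0]
finger_gap: 35.6
```

Call:
jog_arm(targets=[[0, 0, 0, 0, 0, 0, 0.5], [0, 0, 0, 0, 0, 0, 0.5]])

```text
time: 6.67
tool_pos: [604.4, 30.8, 232.6]
tcp_rot: [179.8, -0.0, 83.2]
ft_force: [0.3, 0.4, -0.4]
finger_gap: 42.8
```

```bash
python3 -c "
from h import *
s=snap('wrist','w6');st();print(s['origin'],s['attitude'])
snap('side','s6');snap('top','t6')
crop('w6',0,0,512,384,1.5,'w6b')
crop('s6',180,100,380,300,4,'s6b')
"
```

```text
t 6.7167 tcp [603.7  32.1 230.9] rpy [180.   -0.   83.3] F [-0.4 -0.1 -0.4] gap 42.6 q [-2.  8. 85.  0. 87.  5.]
[613.69664754 108.93073856 375.03188511] [161.86548276  -0.17775222  -6.83269324]
```

View pics/w6b.png

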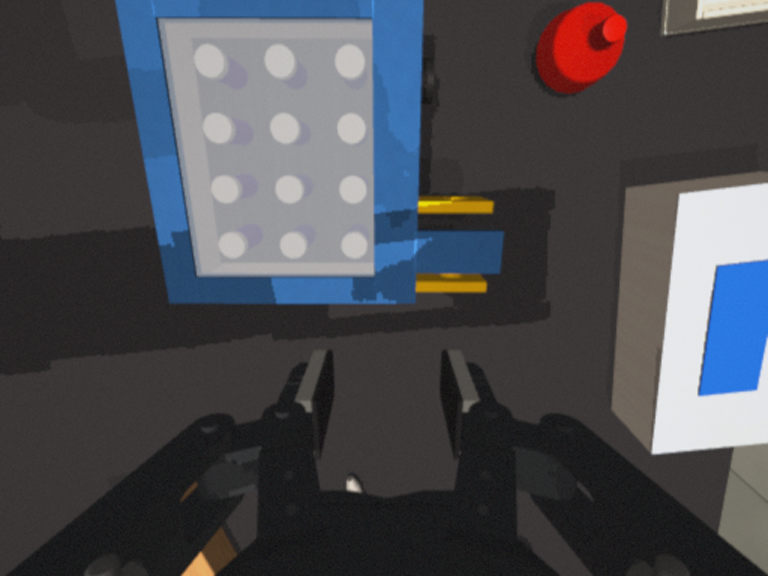

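View pics/s6b.png

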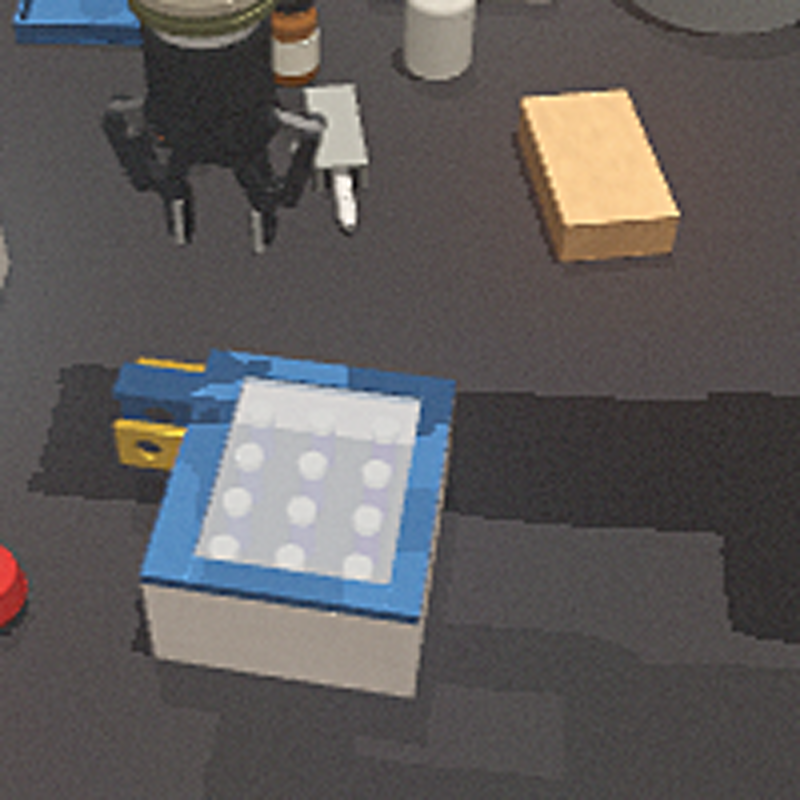

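```bash
python3 -c "
from h import *
s=load('w6')
im=s['pixels'].astype(int); 
m=((im[:,:,0]>120)&(im[:,:,1]>90)&(im[:,:,2]<60)).astype(np.uint8)
n,l,st_,c=cv2.connectedComponentsWithStats(m)
for i in range(1,n):
  if st_[i,4]>60:
    print(st_[i]); 
    ys,xs=np.where(l==i); a=st_[i]; 
    for u in range(a[0]+6,a[0]+a[2]-1,8):
      v=ys[xs==u]; print(u,v.min(),v.max(), onz(s,u,v.max()+.5,87).round(1))
    v=np.median(ys); e=max(xs); print('end',onz(s,e+.5,a[1]+a[3]-3,87).round(1))
for n_,u,v in [('g -y free',416,303),('g -y hinge',168,303),('g free',423,0)]: print(n_,onz(s,u/1.5-.2,v/1.5-.2,102).round(1))
"
```

```text
[279 131  50  11 429]
285 134 141 [639.6  69.5  87. ]
293 134 141 [648.1  68.5  87. ]
301 131 141 [656.7  67.5  87. ]
309 132 141 [665.3  66.5  87. ]
317 134 141 [673.8  65.4  87. ]
325 134 141 [682.4  64.4  87. ]
end [686.3  66.6  87. ]
[277 187  47   8 343]
283 187 194 [632.    9.8  87. ]
291 187 194 [641.2   8.7  87. ]
299 188 194 [650.3   7.6  87. ]
307 188 194 [659.4   6.5  87. ]
315 188 194 [668.6   5.4  87. ]
end [678.4   7.2  87. ]
g -y free [623.9   7.3 102. ]
g -y hinge [443.8  29.1 102. ]
g free [646.1 194.5 102. ]
```

```bash
python3 -c "
from h import *
crop('w1',375,205,435,275,10,'w1e'); crop('w2',385,195,455,275,9,'w2e'); crop('side0',203,185,240,222,16,'s0e')"
```

```text
(no output)
```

View pics/w1e.png

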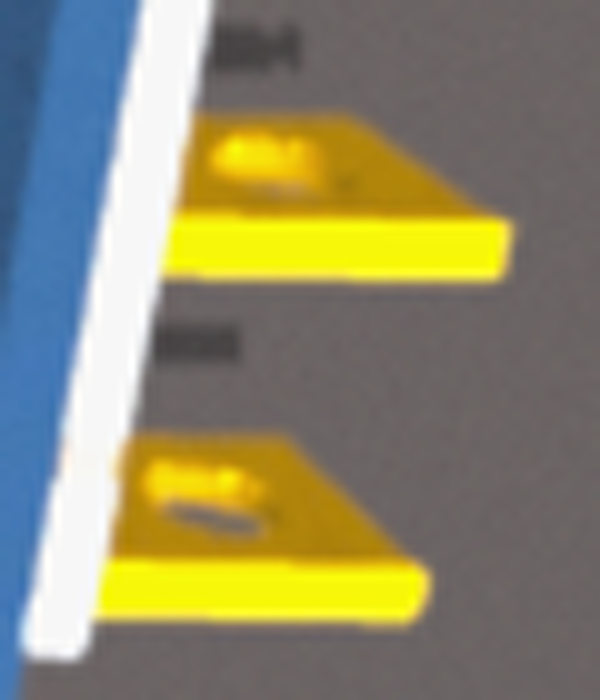

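View pics/w2e.png

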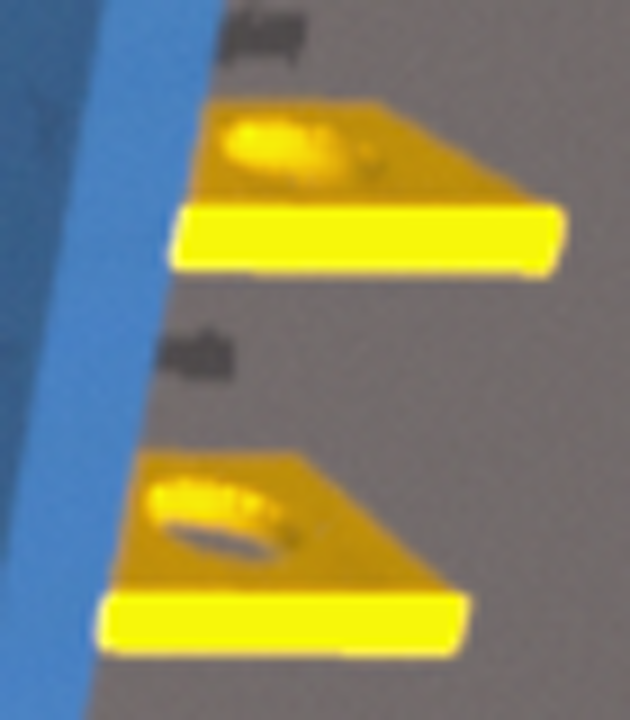

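View pics/s0e.png

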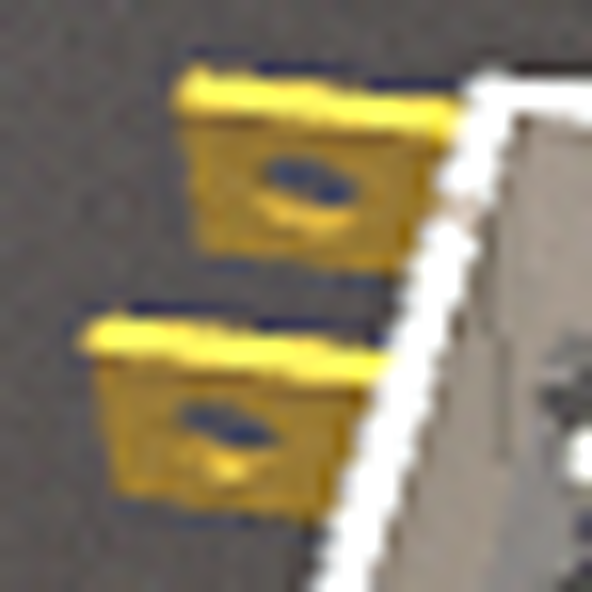

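```bash
python3 -c "
from h import *
c=np.radians(-6.85); X=np.array([np.cos(c),np.sin(c),0]);Y=np.array([-np.sin(c),np.cos(c),0])
E=np.array([678.6,5,0])  # eye1 outer corner, x=145
rs=[]
for f,u,v,off in [('w2',409.2,252.3,8),('w2',417.3,211.4,68),('w1',395.3,254.3,8),('side0',221.75,196.56,8),('side0',216.75,212,68)]:
  s=load(f); o,d=ray(s,u,v); t=(off-(o-E)@Y)/(d@Y); p=o+t*d
  print(f,off,'xs',145+(p-E)@X,'z',p[2])
for a in (115,117.5,120): print(a,E+(a-145)*X)
"
```

```text
w2 8 xs 121.03666231889098 z 66.3137192772241
w2 68 xs 120.20882939634289 z 66.70963555198932
w1 8 xs 120.32742297295644 z 66.39229811759196
side0 8 xs 121.75929974105601 z 64.23072953494102
side0 68 xs 121.46207909655311 z 63.97061253915092
115 [648.81414591   8.57811347   0.        ]
117.5 [651.29630042   8.27993735   0.        ]
120 [653.77845492   7.98176122   0.        ]
```

```bash
python3 -c "
from h import *
go([535,-260,140],98.9)"
```

```text
shift [-0.2993 -0.0334  0.0892] rot [-0.0021 -0.0006 -0.2708] rows 7.5
```

Call:
jog_arm(targets=[[-0.299, -0.033, 0.089, 0, 0, -0.271, 0.5], [-0.299, -0.033, 0.089, 0, 0, -0.271, 0.5], [-0.299, -0.033, 0.089, 0, 0, -0.271, 0.5], [-0.299, -0.033, 0.089, 0, 0, -0.271, 0.5], [-0.299, -0.033, 0.089, 0, 0, -0.271, 0.5]])

```text
time: 7.23
tool_pos: [558.7, -158.4, 170.5]
tcp_rot: [-179.9, -0.1, 99.0]
ft_force: [-0.1, 0.2, -0.2]
finger_gap: 42.7
```

```bash
python3 -c "
from h import *
go([535,-260,140],98.9)"
```

```text
shift [-0.0967 -0.0393  0.0305] rot [-0.0018 -0.0014  0.0026] rows 2.6
```

Call:
jog_arm(targets=[[-0.097, -0.039, 0.0305, 0, 0, 0, 0.5], [-0.097, -0.039, 0.0305, 0, 0, 0, 0.5], [-0.097, -0.039, 0.0305, 0, 0, 0, 0.5], [-0.097, -0.039, 0.0305, 0, 0, 0, 0.5], [-0.097, -0.039, 0.0305, 0, 0, 0, 0.5]])

```text
time: 7.65
tool_pos: [535.0, -260.1, 139.8]
tcp_rot: [-179.8, -0.2, 98.8]
ft_force: [0.1, 0.5, 0.1]
finger_gap: 42.9
```

```bash
python3 -c "
from h import *
snap('wrist','w7');st();snap('top','t7')
crop('w7',0,0,512,384,1.5,'w7b')
crop('t7',320,120,450,250,5,'t7b')
"
```

```text
t 7.7 tcp [ 535.8 -259.3  140.6] rpy [-1.799e+02 -1.000e-01  9.890e+01] F [0.8 0.2 0.2] gap 42.7 q [-31.  10.  92.   0.  78. -40.]
```

View pics/w7b.png

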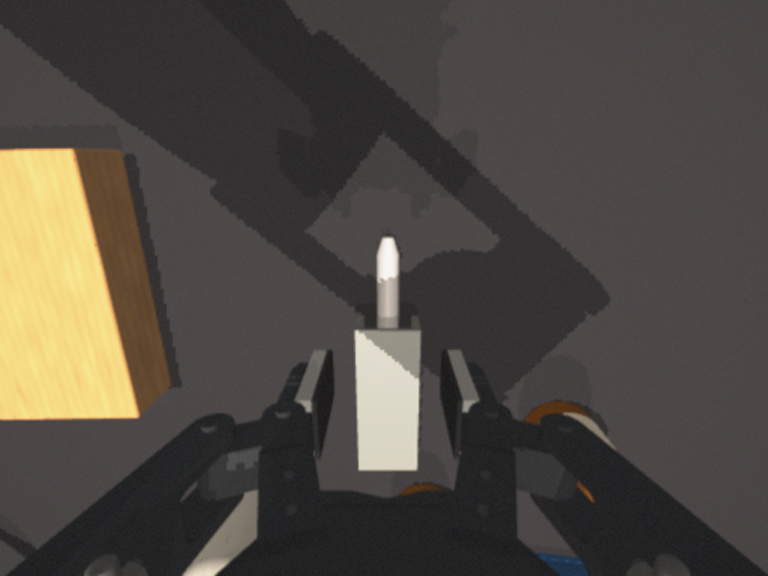

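```bash
python3 -c "
from h import *
s=load('w7')
for n,u,v,z in [('tip',388,237,8),('tapstart',388,258,8),('shaft',388,300,8),('sl L',355,330,28),('sl R',421,330,28),('slbL',359,470,28),('slbR',418,470,28)]: print(n,onz(s,(u-.5)/1.5,(v-.5)/1.5,z).round(1))
go([535,-262,140],98.9)"
```

```text
tip [ 531.1 -232.4    8. ]
tapstart [ 533.4 -247.2    8. ]
shaft [ 538.2 -278.4    8. ]
sl L [ 517.8 -296.9   28. ]
sl R [ 563.3 -289.8   28. ]
slbL [ 536.4 -415.9   28. ]
slbR [ 582.5 -408.6   28. ]
shift [-0.0029 -0.0018  0.0013] rot [-0.0008 -0.0014  0.0009] rows 0.1
```

Call:
jog_arm(targets=[[0, 0, 0.04, 0, 0, 0, 0.5], [0, 0, 0.08, 0, 0, 0, 0.5], [0, 0, 0.115, 0, 0, 0, 0.5], [0, 0, 0.13, 0, 0, 0, 0.5], [0, 0, 0.134, 0, 0, 0, 0.5]])

```text
time: 8.17
tool_pos: [533.8, -256.7, 3.6]
tcp_rot: [-179.7, -0.3, 99.0]
ft_force: [-0.4, 0.4, 0.0]
finger_gap: 43.0
```

Call:
jog_arm(targets=[[0, 0, 0.0, 0, 0, 0, 0.5], [0, 0, 0, 0, 0, 0, 0.5]])

```text
time: 8.33
tool_pos: [537.6, -260.1, 9.7]
tcp_rot: [179.9, 0.1, 99.0]
ft_force: [0.8, -0.8, 0.2]
finger_gap: 42.8
```

```bash
python3 -c "
from h import *
go([535.3,-259.7,3.5],98.9);st()"
```

```text
shift [ 0.0007 -0.0022  0.0062] rot [0.0017 0.0012 0.0012] rows 0.2
t 8.3333 tcp [ 537.6 -260.1    9.7] rpy [1.799e+02 1.000e-01 9.900e+01] F [ 0.8 -0.8  0.2] gap 42.8 q [-31.  19.  96.   0.  65. -40.]
```

Call:
jog_arm(targets=[[0, 0, 0.0, 0, 0, 0, 0.5], [0, 0, 0, 0, 0, 0, 0.5], [0, 0, 0, 0, 0, 0, 0.5]])

```text
time: 8.58
tool_pos: [537.3, -261.1, 9.9]
tcp_rot: [179.9, 0.1, 98.9]
ft_force: [0.5, 0.0, -0.3]
finger_gap: 42.8
```

Call:
jog_arm(targets=[[0.0015, -0.0018, 0.004, 0, 0, 0, 0.5], [0.0015, -0.0018, 0.006, 0, 0, 0, 0.5], [0.0015, -0.0018, 0.006, 0, 0, 0, 0.8], [0.0015, -0.0018, 0.006, 0, 0, 0, 0.95], [0.0015, -0.0018, 0.006, 0, 0, 0, 0.95]], newtons=50)

```text
time: 9.0
tool_pos: [534.0, -259.3, 2.0]
tcp_rot: [-180.0, -0.0, 98.9]
ft_force: [-0.6, -0.8, -0.7]
finger_gap: 13.9
```

Call:
jog_arm(targets=[[0, 0, 0.0, 0, 0, 0, 0.95], [0, 0, 0, 0, 0, 0, 0.95]])

```text
time: 9.17
tool_pos: [534.0, -259.3, 2.0]
tcp_rot: [-180.0, -0.0, 98.9]
ft_force: [0.0, 0.3, -0.9]
finger_gap: 13.8
```

```bash
python3 -c "
from h import *
snap('wrist','w8');st();snap('side','s8')
crop('w8',130,80,386,272,3,'w8b')
crop('s8',210,60,350,165,5,'s8b')
"
```

```text
t 9.2167 tcp [ 534.  -259.3    2. ] rpy [-180.    -0.    98.9] F [ 0.1  0.8 -0.6] gap 14.0 q [-31.  19.  97.  -0.  64. -40.]
```

View pics/w8b.png

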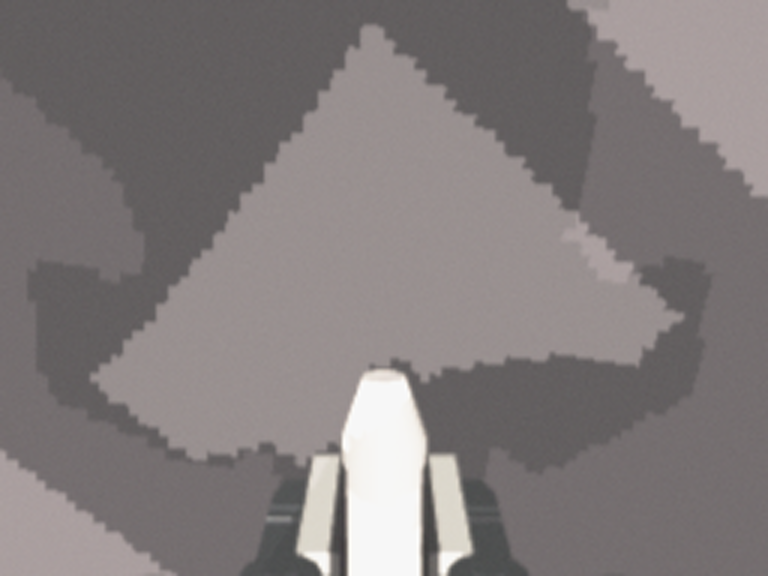

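View pics/s8b.png

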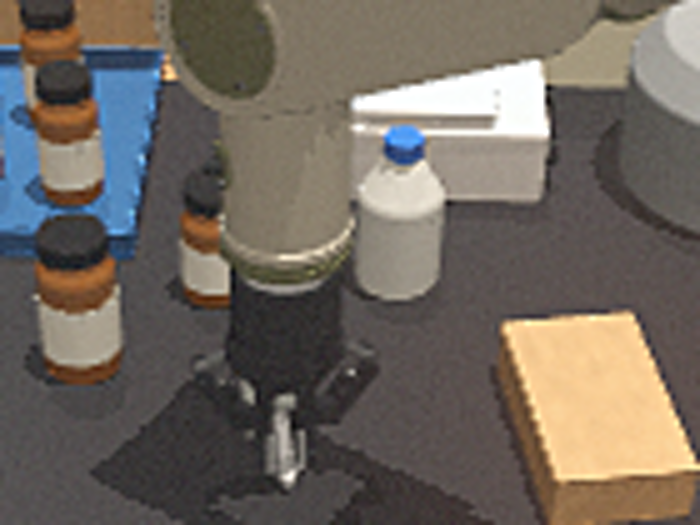

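Call:
jog_arm(targets=[[0.003, 0, -0.0015, 0, 0, 0, 0.95], [0.013, 0, -0.002, 0, 0, 0, 0.95], [0.028, 0, -0.002, 0, 0, 0, 0.95], [0.045, 0, -0.002, 0, 0, 0, 0.95], [0.06, 0, -0.002, 0, 0, 0, 0.95]])

```text
time: 9.68
tool_pos: [524.1, -197.8, 3.7]
tcp_rot: [-180.0, -0.0, 98.9]
ft_force: [-0.8, 0.0, -1.3]
finger_gap: 14.1
```

```bash
python3 -c "
from h import *
snap('wrist','w9');st()
crop('w9',130,80,386,272,3,'w9b')
"
```

```text
t 9.7333 tcp [ 523.5 -195.2    3.3] rpy [-179.9   -0.2   99. ] F [ 0.9  2.2 -2.1] gap 14.2 q [-26.  15. 103.   0.  63. -35.]
```

View pics/w9b.png

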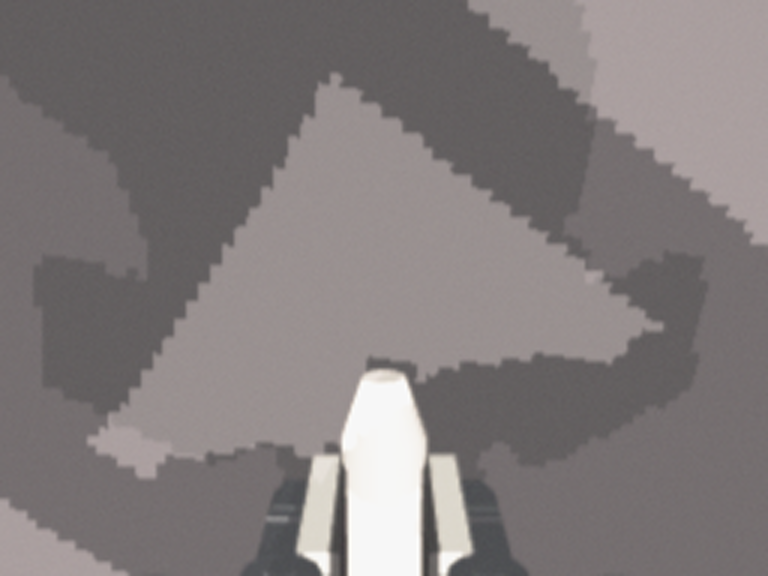

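Call:
jog_arm(targets=[[0.02, 0, 0, 0, 0, 0, 0.95], [0.04, 0, 0, 0, 0, 0, 0.95], [0.06, 0, 0, 0, 0, 0, 0.95], [0.077, 0, 0, 0, 0, 0, 0.95], [0.085, 0, 0, 0, 0, 0, 0.95]])

```text
time: 10.15
tool_pos: [510.7, -113.2, 3.7]
tcp_rot: [-180.0, -0.1, 99.0]
ft_force: [-0.3, -0.2, -1.1]
finger_gap: 14.0
```

Call:
jog_arm(targets=[[0, 0, 0, 0, 0, 0, 0.95], [0, 0, 0, 0, 0, 0, 0.95], [0, 0, 0.0005, 0, 0, 0, 0.95]])

```text
time: 10.4
tool_pos: [512.1, -116.7, 3.9]
tcp_rot: [180.0, 0.0, 98.9]
ft_force: [-0.2, 0.1, -1.1]
finger_gap: 14.0
```

```bash
python3 -c "
from h import *
snap('wrist','w10');st();snap('top','t10')
crop('w10',130,80,386,272,3,'w10b')
crop('t10',250,120,450,260,4,'t10b')
"
```

```text
t 10.45 tcp [ 512.  -116.8    3.7] rpy [180.    0.   98.9] F [ 0.9  0.1 -0.7] gap 14.0 q [-18.  10. 108.  -0.  62. -27.]
```

View pics/t10b.png

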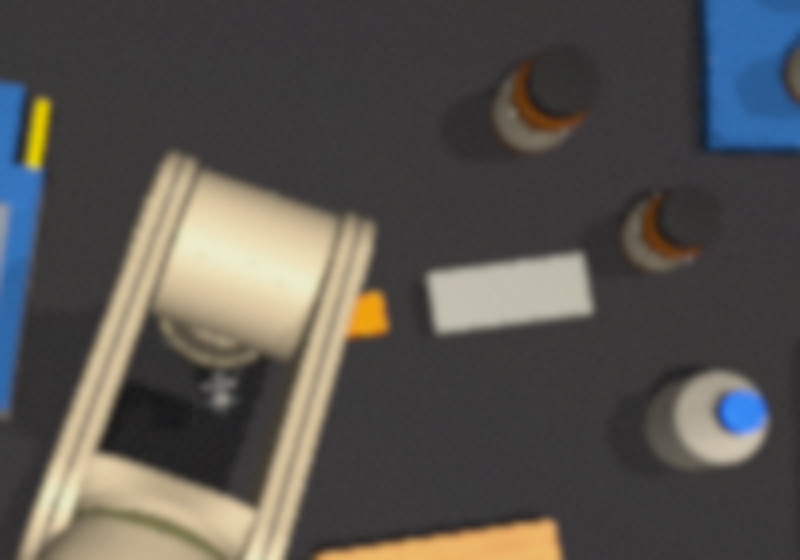

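Call:
jog_arm(targets=[[0, 0, 0.0015, 0, 0, 0, 0.95], [0, 0, 0.0015, 0, 0, 0, 0.95], [0, 0, 0.001, 0, 0, 0, 0.6], [0, 0, 0.0, 0, 0, 0, 0.45], [0, 0, -0.0, 0, 0, 0, 0.4]])

```text
time: 10.92
tool_pos: [511.9, -116.3, 3.8]
tcp_rot: [180.0, 0.0, 98.9]
ft_force: [-0.2, 0.2, -1.3]
finger_gap: 49.4
```

Call:
jog_arm(targets=[[0, 0, -0.03, 0, 0, 0, 0.4], [-0.02, 0, -0.07, 0, 0, 0, 0.4], [-0.05, 0, -0.11, 0, 0, 0, 0.4], [-0.08, 0, -0.135, 0, 0, 0, 0.4], [-0.09, 0, -0.135, 0, 0, 0, 0.4]])

```text
time: 11.33
tool_pos: [529.0, -208.9, 145.8]
tcp_rot: [179.5, 0.4, 98.9]
ft_force: [0.9, -0.4, 1.1]
finger_gap: 51.0
```

Call:
jog_arm(targets=[[0, 0, 0, 0, 0, 0, 0.4], [0, 0, 0, 0, 0, 0, 0.4]])

```text
time: 11.5
tool_pos: [525.9, -205.8, 139.2]
tcp_rot: [179.9, 0.0, 98.8]
ft_force: [0.4, 1.3, -0.5]
finger_gap: 51.3
```

```bash
python3 -c "
from h import *
snap('wrist','w11');st()
crop('w11',0,0,512,384,1.5,'w11b')
"
```

```text
t 11.55 tcp [ 525.1 -204.6  137.9] rpy [-1.80e+02 -1.00e-01  9.88e+01] F [-0.9 -0.1 -0.7] gap 51.3 q [-27.   6.  97.   0.  77. -35.]
```

View pics/w11b.png

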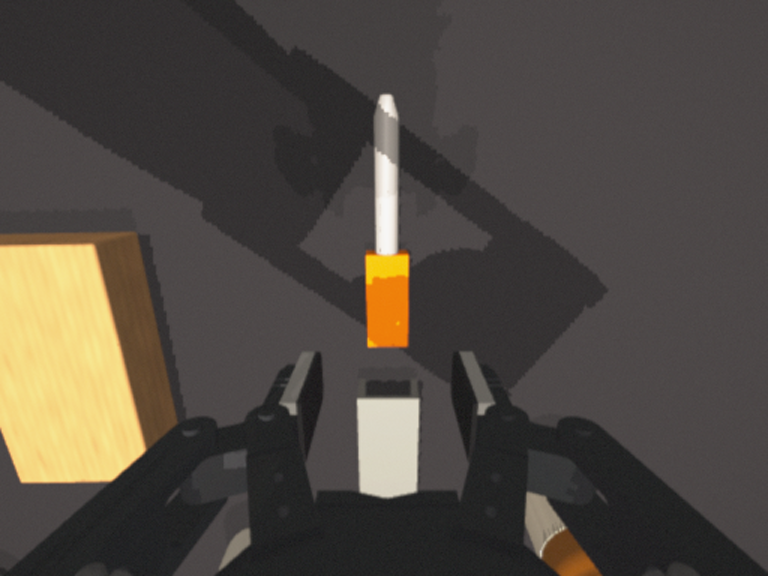

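```bash
python3 -c "
from h import *
s=load('w11')
P={}
for n,u,v,z in [('fl',366,253,16),('fr',408.5,253,16),('bl',367.5,347,16),('br',409,347,16),('tip',387,95,8),('sh',386.5,225,16)]: P[n]=onz(s,(u-.5)/1.5,(v-.5)/1.5,z);print(n,P[n].round(1))
f=(P['fl']+P['fr'])/2;b=(P['bl']+P['br'])/2
d=f-b;print('len',np.linalg.norm(d),'wid',np.linalg.norm(P['fl']-P['fr']),'yaw',np.degrees(np.arctan2(d[1],d[0])),'ctr',(f+b)/2)
d=P['tip']-(f+b)/2;print('tipdist',np.hypot(*d[:2]),np.degrees(np.arctan2(d[1],d[0])))
go([*((f+b)/2)[:2],30],98.9)
"
```

```text
fl [ 509.1 -190.1   16. ]
fr [ 537.8 -185.7   16. ]
bl [ 519.8 -260.3   16. ]
br [ 550.2 -255.6   16. ]
tip [508.2 -90.    8. ]
sh [ 520. -169.   16.]
len 71.02968193471698 wid 29.06694639995661 yaw 99.38287839120918 ctr [ 529.21731487 -222.91518706   16.        ]
tipdist 134.5705146303868 99.0058944714087
shift [-0.0188  0.0014  0.1079] rot [-0.0007 -0.001  -0.0011] rows 2.6
```

Call:
jog_arm(targets=[[-0.0188, 0.001, 0.03, 0, 0, -0.003, 0.4], [-0.0188, 0.001, 0.07, 0, 0, -0.003, 0.4], [-0.0188, 0.001, 0.1, 0, 0, -0.003, 0.4], [-0.0188, 0.001, 0.118, 0, 0, -0.003, 0.4], [-0.0188, 0.001, 0.122, 0, 0, -0.003, 0.4]])

```text
time: 11.97
tool_pos: [524.8, -219.8, 10.1]
tcp_rot: [-179.5, -0.4, 99.1]
ft_force: [-0.8, 1.0, -0.5]
finger_gap: 51.0
```

Call:
jog_arm(targets=[[0, 0, 0, 0, 0, 0, 0.4], [0, 0, 0, 0, 0, 0, 0.4], [0, 0, 0, 0, 0, 0, 0.4], [0, 0, 0, 0, 0, 0, 0.4]])

```text
time: 12.3
tool_pos: [530.9, -223.9, 18.6]
tcp_rot: [179.8, 0.1, 99.1]
ft_force: [-0.4, 0.5, 0.1]
finger_gap: 51.5
```

```bash
python3 -c "
from h import *
st();go([529.2,-222.9,3],99.1)
"
```

```text
t 12.3 tcp [ 530.9 -223.9   18.6] rpy [1.798e+02 1.000e-01 9.910e+01] F [-0.4  0.5  0.1] gap 51.5 q [-28.  15. 100.   0.  65. -37.]
shift [ 0.0013 -0.0016  0.0156] rot [ 0.0026  0.002  -0.0005] rows 0.4
```

Call:
jog_arm(targets=[[0.001, -0.0014, 0.005, 0, 0, 0, 0.4], [0.001, -0.0014, 0.01, 0, 0, 0, 0.4], [0.001, -0.0014, 0.0145, 0, 0, 0, 0.4], [0.001, -0.0014, 0.0145, 0, 0, 0, 0.4], [0.001, -0.0014, 0.0145, 0, 0, 0, 0.4]])

```text
time: 12.72
tool_pos: [527.4, -222.4, 1.4]
tcp_rot: [-179.9, -0.0, 99.0]
ft_force: [-0.0, -0.1, 0.9]
finger_gap: 51.5
```

Call:
jog_arm(targets=[[0, 0.001, -0.001, 0, 0, 0, 0.4], [0, 0.001, -0.001, 0, 0, 0, 0.4], [0, 0.001, -0.001, 0, 0, 0, 0.6], [0, 0.001, -0.001, 0, 0, 0, 0.85], [0, 0.001, -0.001, 0, 0, 0, 0.85]], newtons=70)

```text
time: 13.13
tool_pos: [529.5, -222.7, 3.7]
tcp_rot: [179.9, 0.0, 99.1]
ft_force: [1.5, -0.0, 3.5]
finger_gap: 28.1
```

Call:
jog_arm(targets=[[0, 0, 0, 0, 0, 0, 0.85], [0, 0, 0, 0, 0, 0, 0.85], [0, 0, 0, 0, 0, 0, 0.85]])

```text
time: 13.38
tool_pos: [529.5, -222.7, 3.7]
tcp_rot: [179.9, 0.0, 99.1]
ft_force: [-0.6, 0.9, 5.8]
finger_gap: 28.6
```

```bash
python3 -c "
from h import *
snap('wrist','w12');st()
crop('w12',130,0,386,240,3,'w12b')
"
```

```text
t 13.4333 tcp [ 529.4 -222.7    3.6] rpy [179.9   0.   99.1] F [ 0.1 -0.2  5.4] gap 28.0 q [-28.  17. 100.   0.  63. -37.]
```

View pics/w12b.png

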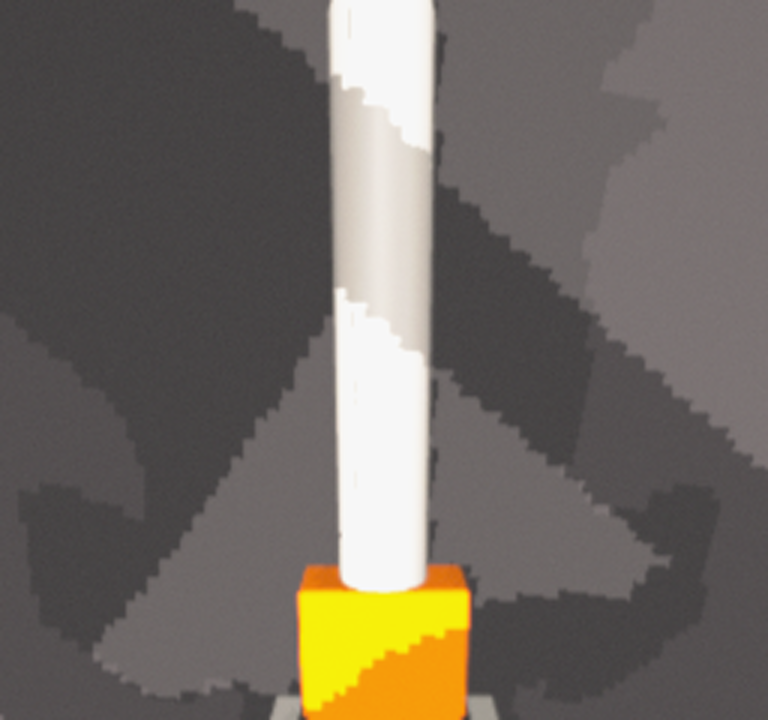

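Call:
jog_arm(targets=[[0, 0, -0.005, 0, 0, 0, 0.85], [0, 0, -0.015, 0, 0, 0, 0.85], [0, 0, -0.035, 0, 0, 0, 0.85], [0, 0, -0.055, 0, 0, 0, 0.85], [0, 0, -0.062, 0, 0, 0, 0.85]])

```text
time: 13.85
tool_pos: [530.3, -223.3, 68.5]
tcp_rot: [179.8, 0.1, 99.1]
ft_force: [0.0, 0.1, -1.3]
finger_gap: 27.9
```

```bash
python3 -c "
from h import *
st();go([634.8,-150.9,66],83.15)
"
```

```text
t 13.85 tcp [ 530.3 -223.3   68.5] rpy [1.798e+02 1.000e-01 9.910e+01] F [ 0.   0.1 -1.3] gap 27.9 q [-28.  11.  99.  -0.  70. -37.]
shift [0.055  0.1145 0.0027] rot [0.0033 0.0019 0.2776] rows 3.0
```

Call:
jog_arm(targets=[[0.008, 0.017, 0, 0, 0, 0.05, 0.85], [0.02, 0.042, 0, 0, 0, 0.11, 0.85], [0.034, 0.071, 0, 0, 0, 0.18, 0.85], [0.047, 0.098, 0, 0, 0, 0.24, 0.85], [0.055, 0.1145, 0, 0, 0, 0.278, 0.85]])

```text
time: 14.27
tool_pos: [635.1, -148.2, 65.0]
tcp_rot: [180.0, -0.0, 83.0]
ft_force: [-0.5, -0.1, -1.3]
finger_gap: 28.3
```

Call:
jog_arm(targets=[[0, 0, 0, 0, 0, 0, 0.85], [0, 0, 0, 0, 0, 0, 0.85], [0, 0, 0, 0, 0, 0, 0.85], [0, 0, 0, 0, 0, 0, 0.85]])

```text
time: 14.6
tool_pos: [632.2, -150.8, 64.7]
tcp_rot: [-179.9, 0.0, 83.1]
ft_force: [0.5, -0.8, -0.2]
finger_gap: 27.8
```

```bash
python3 -c "
from h import *
s=snap('wrist','w13');st();print(s['origin'],s['attitude'])
snap('side','s13');snap('top','t13')
crop('w13',0,0,512,384,1.5,'w13b')
crop('s13',180,80,340,240,4,'s13b')
go([634.8,-150.9,61.6],83.15)
"
```

```text
t 14.65 tcp [ 632.3 -150.9   64.8] rpy [-179.9    0.    83.1] F [ 0.6  0.2 -1.6] gap 28.4 q [-18.  22.  86.  -0.  72. -11.]
[642.29063693 -72.69737322 207.01133125] [ 1.61844717e+02  8.61289198e-02 -6.89391258e+00]
shift [0.0002 0.0021 0.0035] rot [-0.0002  0.0001 -0.0013] rows 0.1
```

View pics/w13b.png

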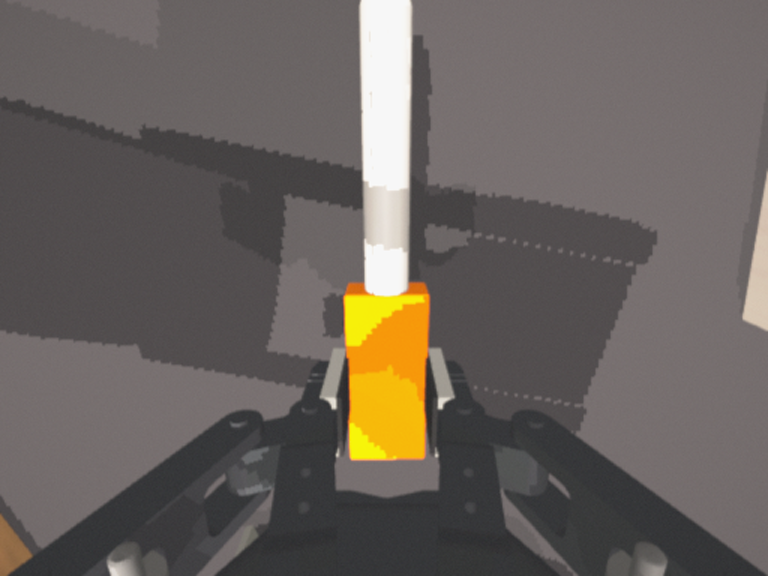

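View pics/s13b.png

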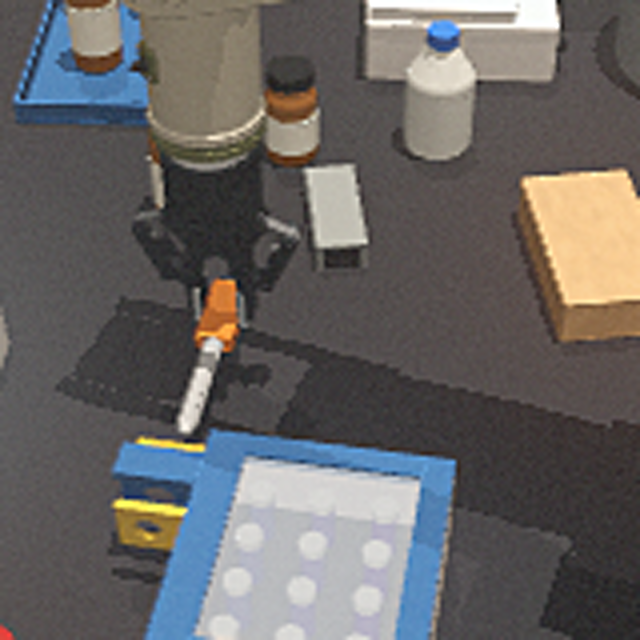

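```bash
python3 -c "
from h import *
crop('t13',235,120,335,220,7,'t13b'); crop('s13',215,140,275,200,12,'s13c')
"
```

```text
(no output)
```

View pics/t13b.png

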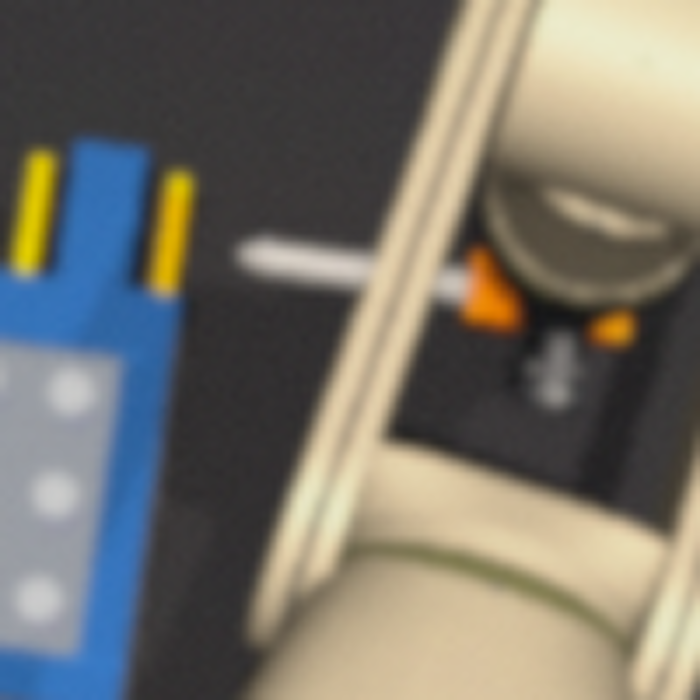

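View pics/s13c.png

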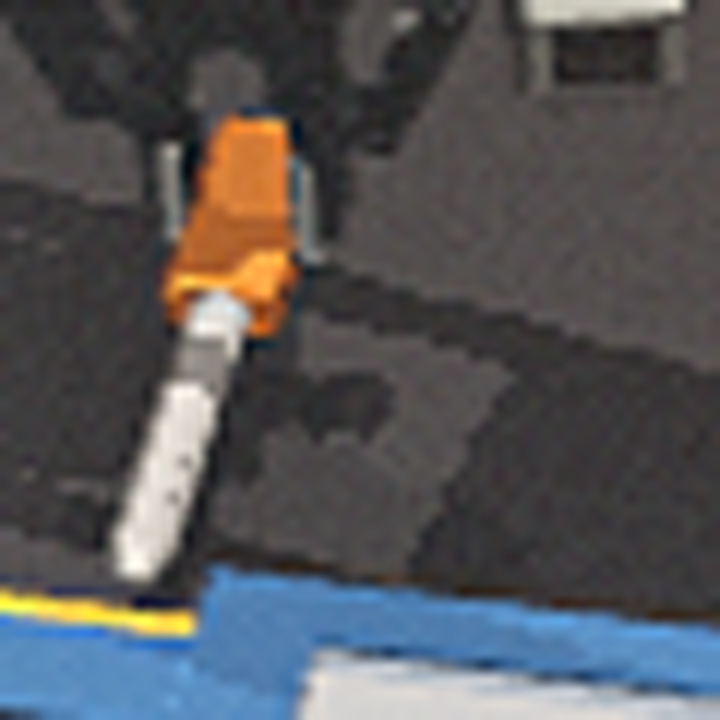

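```bash
python3 -c "
from h import *
t=load('t13');s=load('s13')
print(tri([ray(t,268.8,155.5),ray(s,225.3,187.4)]))
for p in ([648.4,-16.9,69.2],[648.4,-16.9,64],[653.9,8,66]): print(proj(t,p),proj(s,p))
# wrist: shaft edges near the top and at shoulder
w=load('w13'); im=w['pixels']
for v in (4,20,60,100,150,180): 
  g=im[v,200:320].astype(int).sum(1); xs=np.where(g>480)[0]+200; print(v,xs.min(),xs.max(),onz(w,(xs.min()+xs.max())/2,v,69.2).round(1), 'w',xs.max()-xs.min()+1)
"
```

```text
(array([648.70446806, -15.25153961,  71.64594499]), [np.float64(0.2428497259110568), np.float64(0.24284972591103904)])
[269.33960758 155.70479908] [225.60751274 187.56829439]
[269.32550298 156.07342901] [225.7430437  188.72086183]
[261.18631044 153.97571328] [222.87732671 194.28286758]
4 240 274 [647.  -29.8  69.2] w 35
20 240 274 [646.2 -35.9  69.2] w 35
60 241 273 [644.3 -52.1  69.2] w 33
100 241 272 [641.9 -69.7  69.2] w 32
150 243 271 [639.1 -94.1  69.2] w 29
180 243 271 [ 637.2 -110.2   69.2] w 29
```

Call:
jog_arm(targets=[[0, 0.0022, 0.0032, 0, 0, 0, 0.85], [0, 0.0022, 0.0032, 0, 0, 0, 0.85], [0, 0.0022, 0.0032, 0, 0, 0, 0.85]])

```text
time: 15.0
tool_pos: [635.3, -150.6, 61.5]
tcp_rot: [-180.0, -0.0, 83.1]
ft_force: [-0.4, 0.9, -1.3]
finger_gap: 28.1
```

```bash
cat >> h.py <<'E'
def rel():
    s=r.sense(); d=s['tool_pos']-np.array([653.9,8,66]); c=np.radians(-6.85)
    print('x %.1f y %.1f rodz %.1f yaw %.2f'%(d[0]*np.cos(c)+d[1]*np.sin(c), -d[0]*np.sin(c)+d[1]*np.cos(c), s['tool_pos'][2]+4.4, s['tcp_rot'][2]),'F',s['ft_force'].round(1))
E
python3 -c "
from h import *
rel()
"
```

```text
x 0.4 y -159.7 rodz 65.9 yaw 83.11 F [-0.4  0.9 -1.3]
```

Aligned. Advance until the tip is just in the first eye, then check.

Call:
jog_arm(targets=[[0.006, 0, 0, 0, 0, 0, 0.85], [0.014, 0, 0, 0, 0, 0, 0.85], [0.022, 0, 0, 0, 0, 0, 0.85], [0.028, 0, 0, 0, 0, 0, 0.85], [0.032, 0, 0, 0, 0, 0, 0.85]])

```text
time: 15.42
tool_pos: [639.5, -117.2, 61.9]
tcp_rot: [180.0, -0.0, 83.2]
ft_force: [0.0, -0.0, -2.2]
finger_gap: 28.3
```

Call:
jog_arm(targets=[[0, 0, 0, 0, 0, 0, 0.85], [0, 0, 0, 0, 0, 0, 0.85]])

```text
time: 15.58
tool_pos: [639.4, -118.2, 61.9]
tcp_rot: [180.0, 0.0, 83.2]
ft_force: [-0.4, 0.2, -1.9]
finger_gap: 28.3
```

```bash
python3 -c "
from h import *
rel();snap('wrist','w14');snap('side','s14')
crop('w14',150,0,350,150,4,'w14b')
crop('s14',190,140,270,220,9,'s14b')
"
```

```text
x 0.7 y -127.0 rodz 66.3 yaw 83.18 F [-0.4  0.2 -1.9]
```

View pics/w14b.png

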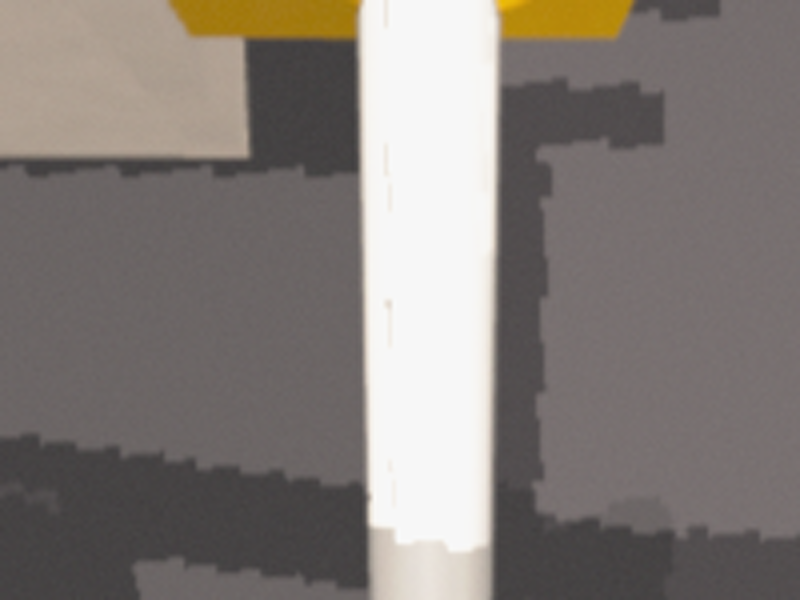

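View pics/s14b.png

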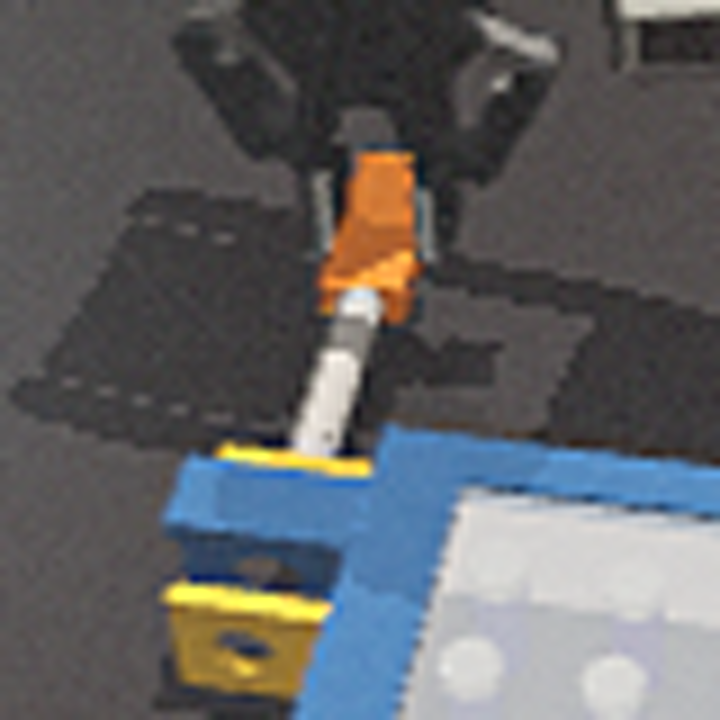

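Call:
jog_arm(targets=[[0.005, 0, 0, 0, 0, 0, 0.85], [0.012, 0, 0, 0, 0, 0, 0.85], [0.019, 0, 0, 0, 0, 0, 0.85], [0.025, 0, 0, 0, 0, 0, 0.85], [0.028, 0, 0, 0, 0, 0, 0.85]])

```text
time: 16.1
tool_pos: [642.8, -89.5, 61.8]
tcp_rot: [-180.0, -0.0, 83.2]
ft_force: [-0.2, -0.4, -1.2]
finger_gap: 28.0
```

```bash
python3 -c "
from h import *
rel();snap('wrist','w15')
crop('w15',150,0,350,150,4,'w15b')
"
```

```text
x 0.6 y -98.2 rodz 66.2 yaw 83.17 F [-0.2 -0.4 -1.2]
```

View pics/w15b.png

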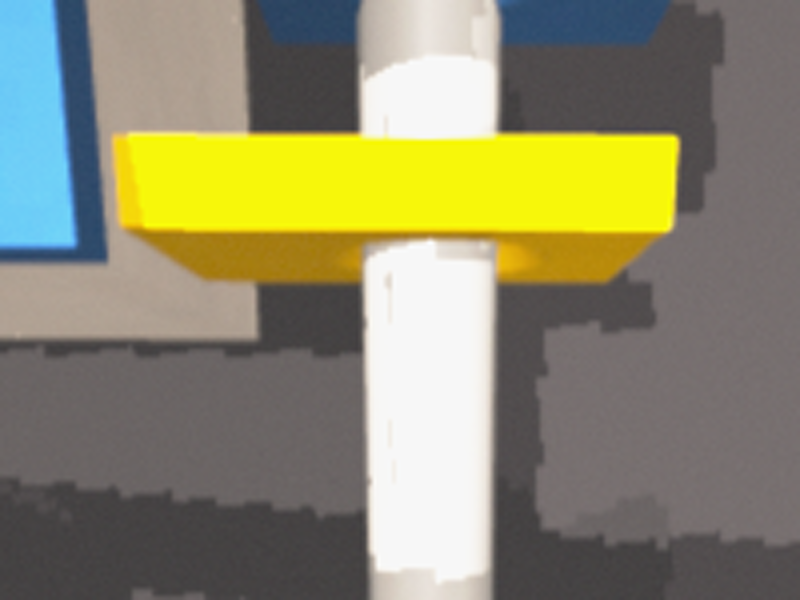

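Call:
jog_arm(targets=[[0.003, 0.0008, 0, 0, 0, 0, 0.85], [0.01, 0.0008, 0, 0, 0, 0, 0.85], [0.017, 0.0008, 0, 0, 0, 0, 0.85], [0.024, 0.0008, 0, 0, 0, 0, 0.85], [0.028, 0.0008, 0, 0, 0, 0, 0.85]])

```text
time: 16.57
tool_pos: [646.9, -62.0, 61.8]
tcp_rot: [-180.0, -0.0, 83.2]
ft_force: [-0.3, -0.2, -1.3]
finger_gap: 28.1
```

```bash
python3 -c "
from h import *
rel();snap('wrist','w16');snap('side','s16')
crop('w16',150,0,350,150,4,'w16b')
crop('s16',190,140,270,220,9,'s16b')
"
```

```text
x 1.4 y -70.3 rodz 66.2 yaw 83.15 F [-0.3 -0.2 -1.3]
```

View pics/w16b.png

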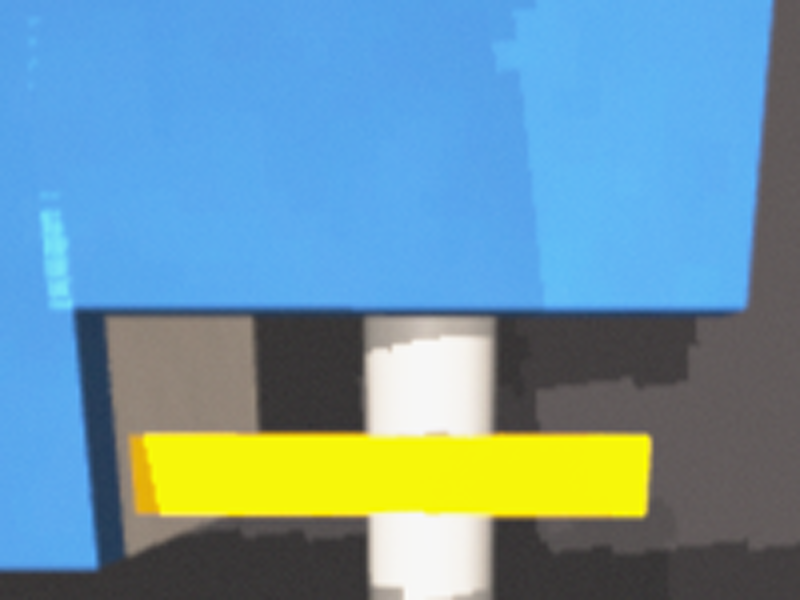

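View pics/s16b.png

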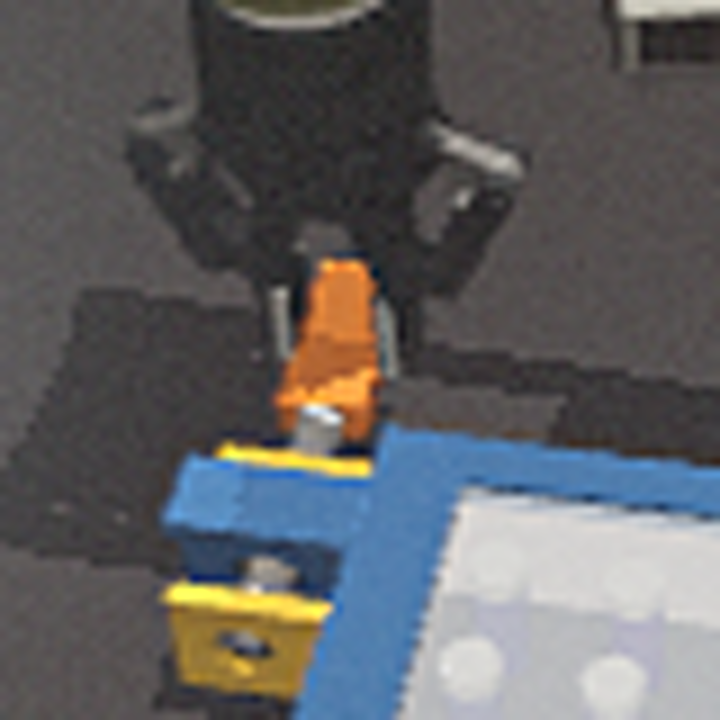

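Call:
jog_arm(targets=[[0.004, 0, 0, 0, 0, 0, 0.85], [0.011, 0, 0, 0, 0, 0, 0.85], [0.018, 0, 0, 0, 0, 0, 0.85], [0.024, 0, 0, 0, 0, 0, 0.85], [0.029, 0, 0, 0, 0, 0, 0.85]])

```text
time: 17.08
tool_pos: [650.4, -33.4, 61.8]
tcp_rot: [-180.0, -0.0, 83.1]
ft_force: [0.3, 0.1, -0.7]
finger_gap: 28.1
```

Call:
jog_arm(targets=[[0.0015, 0, 0, 0, 0, 0, 0.85], [0.003, 0, 0, 0, 0, 0, 0.85], [0.0045, 0, 0, 0, 0, 0, 0.85]])

```text
time: 17.33
tool_pos: [650.9, -29.7, 61.9]
tcp_rot: [180.0, 0.0, 83.1]
ft_force: [0.3, -0.1, -1.0]
finger_gap: 27.9
```

```bash
python3 -c "
from h import *
rel()
"
```

```text
x 1.5 y -37.8 rodz 66.3 yaw 83.13 F [ 0.3 -0.1 -1. ]
```

Call:
jog_arm(targets=[[0.001, 0, 0, 0, 0, 0, 0.85], [0.002, 0, 0, 0, 0, 0, 0.85], [0.003, 0, 0, 0, 0, 0, 0.85]])

```text
time: 17.58
tool_pos: [651.2, -27.0, 61.9]
tcp_rot: [180.0, 0.0, 83.1]
ft_force: [-0.1, -0.3, -1.2]
finger_gap: 27.9
```

Call:
jog_arm(targets=[[0.0008, 0, 0, 0, 0, 0, 0.85], [0.0016, 0, 0, 0, 0, 0, 0.85]])

```text
time: 17.75
tool_pos: [651.3, -26.4, 61.9]
tcp_rot: [-180.0, 0.1, 83.1]
ft_force: [-2.6, -7.2, -0.1]
finger_gap: 28.1
```

Call:
jog_arm(targets=[[0.0008, 0, 0, 0, 0, 0, 0.85], [0.0008, 0, 0, 0, 0, 0, 0.85]])

```text
time: 17.92
tool_pos: [651.2, -26.4, 61.9]
tcp_rot: [-180.0, 0.1, 83.1]
ft_force: [-1.4, -7.4, 0.4]
finger_gap: 27.9
```

```bash
python3 -c "
from h import *
rel();snap('wrist','w17');snap('side','s17')
crop('w17',150,60,350,210,4,'w17b')
crop('s17',190,140,270,220,9,'s17b')
"
```

```text
x 1.5 y -34.5 rodz 66.3 yaw 83.08 F [-1.4 -7.4  0.4]
```

View pics/w17b.png

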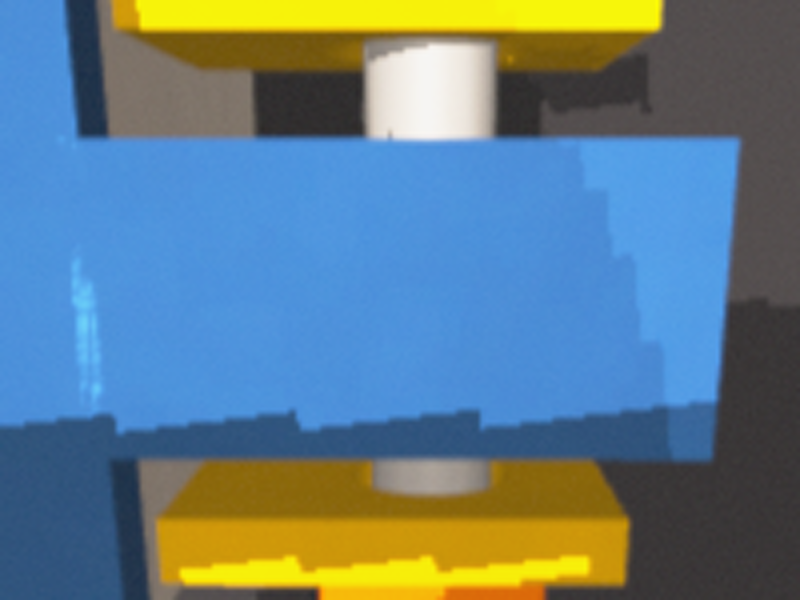

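View pics/s17b.png

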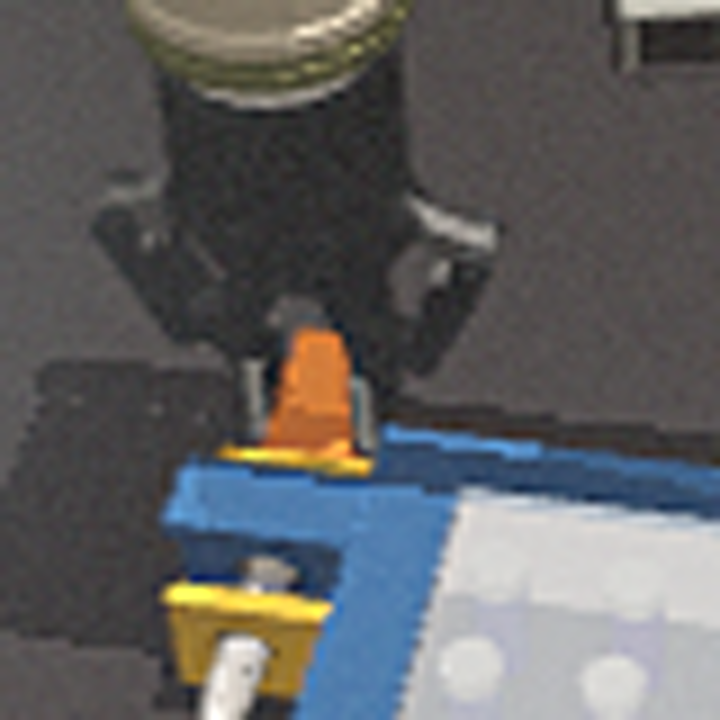

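Call:
jog_arm(targets=[[0, 0, 0.001, 0, 0, 0, 0.85], [0, 0, 0.002, 0, 0, 0, 0.85], [0, 0, 0.002, 0, 0, 0, 0.85]])

```text
time: 18.27
tool_pos: [651.6, -26.5, 60.3]
tcp_rot: [180.0, 0.1, 83.1]
ft_force: [-1.3, -8.0, 1.3]
finger_gap: 27.7
```

Call:
jog_arm(targets=[[0, 0, 0.0006, 0, 0, 0, 0.85], [0, 0, 0.0006, 0, 0, 0, 0.76], [0, 0, 0.0006, 0, 0, 0, 0.65], [0, 0, 0.0006, 0, 0, 0, 0.55], [0, 0, 0.0006, 0, 0, 0, 0.5]])

```text
time: 18.68
tool_pos: [651.7, -24.4, 59.5]
tcp_rot: [180.0, -0.0, 83.1]
ft_force: [-0.2, -0.2, -0.0]
finger_gap: 42.7
```

```bash
python3 -c "
from h import *
st();snap('wrist','w18');snap('side','s18')
crop('w18',130,60,386,252,3,'w18b')
"
```

```text
t 18.6833 tcp [651.7 -24.4  59.5] rpy [180.   -0.   83.1] F [-0.2 -0.2 -0. ] gap 42.7 q [-7. 23. 85.  0. 72.  0.]
```

View pics/w18b.png

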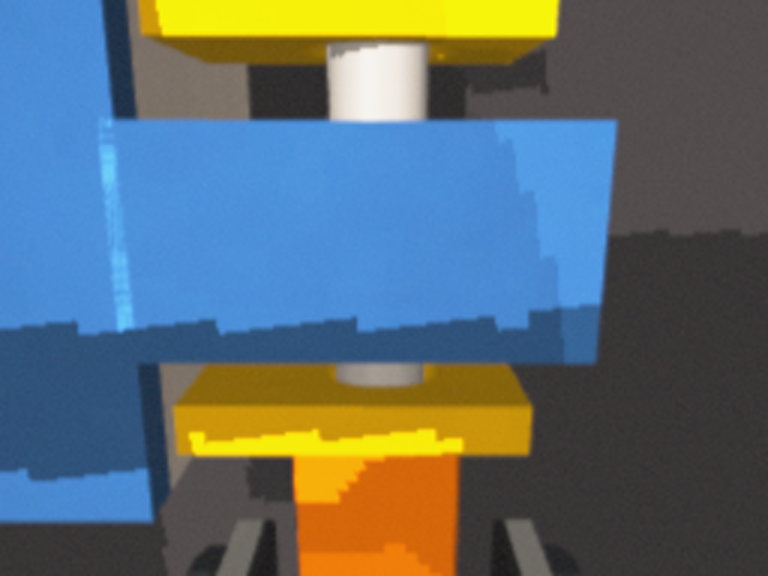

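Call:
jog_arm(targets=[[0, 0, -0.008, 0, 0, 0, 0.5], [0, 0, -0.025, 0, 0, 0, 0.5], [0, 0, -0.055, 0, 0, 0, 0.5], [0, 0, -0.09, 0, 0, 0, 0.5], [-0.02, 0, -0.13, 0, 0, 0, 0.5]])

```text
time: 19.2
tool_pos: [648.6, -40.0, 187.2]
tcp_rot: [-179.9, -0.1, 83.3]
ft_force: [-0.8, 0.1, 1.1]
finger_gap: 42.8
```

Call:
jog_arm(targets=[[-0.04, -0.0, -0.02, 0, 0, 0, 0.5], [-0.08, 0, -0.03, 0, 0, 0, 0.5], [-0.12, -0.02, -0.03, 0, 0, 0, 0.5], [-0.15, -0.03, -0.03, 0, 0, 0, 0.5], [-0.15, -0.03, -0.03, 0, 0, 0, 0.5]])

```text
time: 19.62
tool_pos: [599.1, -194.4, 217.9]
tcp_rot: [180.0, 0.2, 82.8]
ft_force: [0.4, 0.7, 0.2]
finger_gap: 42.7
```

```bash
python3 -c "
from h import *
st();snap('wrist','w19');snap('side','s19');snap('top','t19')
crop('w19',0,0,512,384,1.5,'w19b')
crop('s19',190,120,270,220,7,'s19b')
crop('t19',170,110,300,240,6,'t19b')
"
```

```text
t 19.6167 tcp [ 599.1 -194.4  217.9] rpy [180.    0.2  82.8] F [0.4 0.7 0.2] gap 42.7 q [-23.  12.  81.  -0.  86. -15.]
```

View pics/w19b.png

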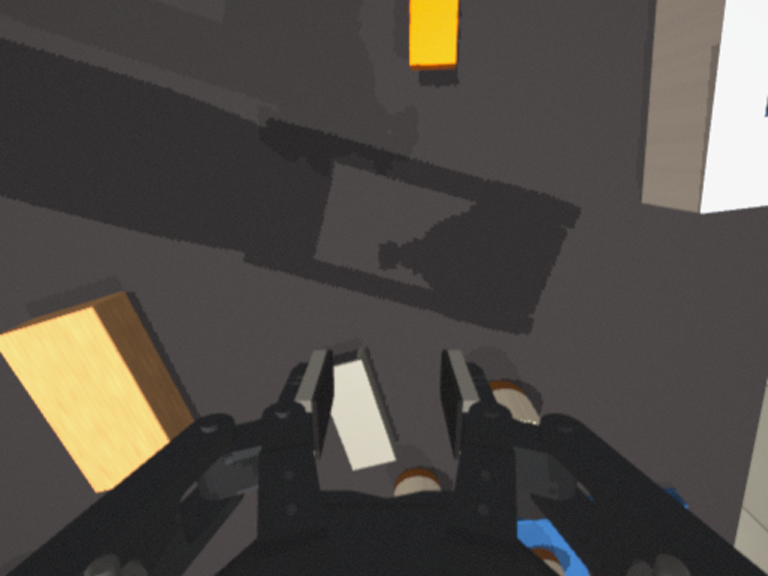

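View pics/s19b.png

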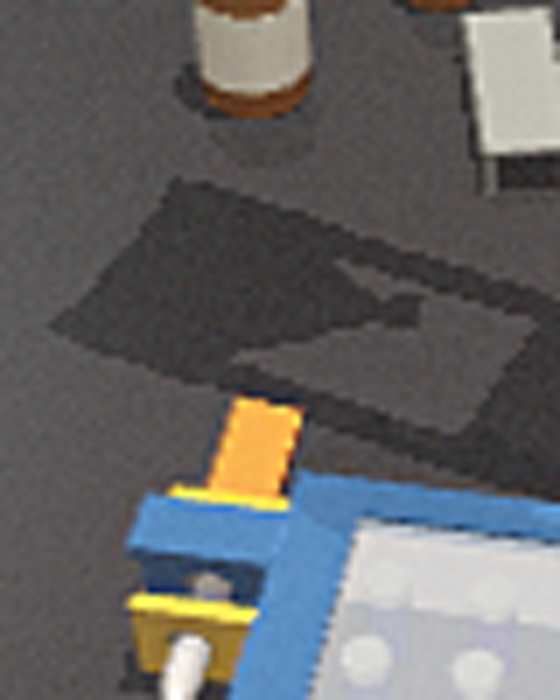

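View pics/t19b.png

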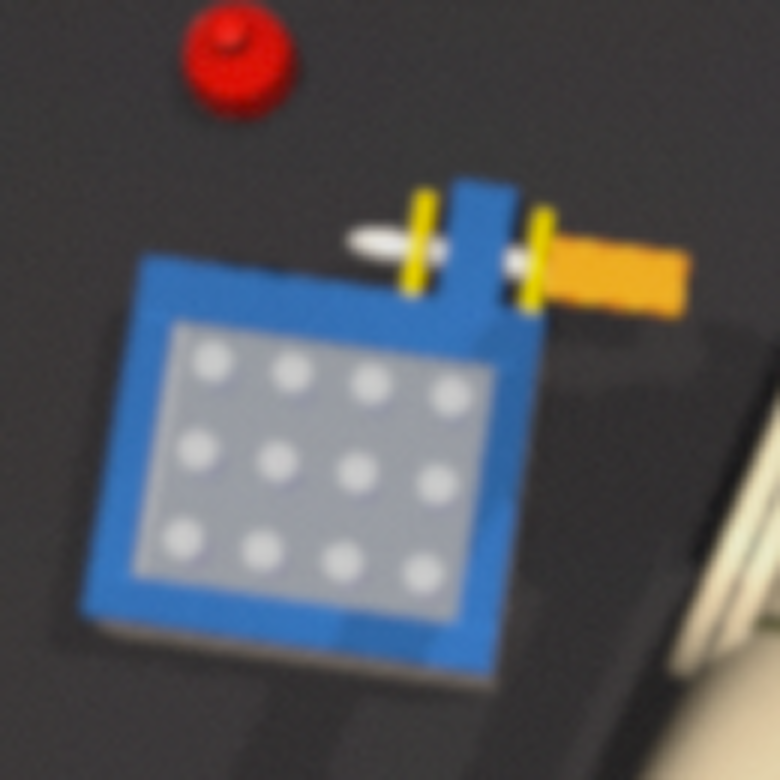

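Call:
jog_arm(targets=[[0, 0, 0, 0, 0, 0, 0.5], [0, 0, 0, 0, 0, 0, 0.5], [0, 0, 0, 0, 0, 0, 0.5]])

```text
time: 20.02
tool_pos: [602.0, -187.0, 216.4]
tcp_rot: [-180.0, -0.0, 83.2]
ft_force: [0.7, 0.3, 0.3]
finger_gap: 42.6
```

```bash
python3 -c "
from h import *
s=load('t19')
for n,u,v,z in [('tip',345,240,64),('rear',686,285,70),('front',549,270,72)]:
  p=onz(s,u/6+170-.5,v/6+110-.5,z); c=np.radians(-6.85); d=p-[653.9,8,0]; print(n,p.round(1),'along',round(-d[0]*np.sin(c)+d[1]*np.cos(c),1))
print(r.sense()['qd'].round(2)); st(); print(r.hand_in())
"
```

```text
tip [665.9 112.7  64. ] along 105.4
rear [645.2 -60.9  70. ] along -69.4
front [650.9   8.4  72. ] along 0.1
[-0.15  0.01  0.06 -0.11 -0.07 -0.2 ]
t 20.0167 tcp [ 602.  -187.   216.4] rpy [-180.    -0.    83.2] F [0.7 0.3 0.3] gap 42.6 q [-22.  13.  81.   0.  86. -15.]
the job is handed in; nothing more can be done
None
```

The guard is shut, the rod is locked fully home through both eyes and the tongue, and the job was handed in at about 20 s of the 64 s allowed.

- **Guard:** I pushed it down along its arc at 1–2 N until the finger was at 102 mm, its expected shut height, where the stop pushed back with about 9 N.
- **Rod:** I pulled it out of the sleeve by the steel end and laid it down. I then took it by the handle and slid it in until the shoulder met the first eye, pushing about 7 N. I released it there and backed the arm away.
- **Last checks:** In the final top view the handle's front face is 0.1 mm from the eye's outer face. The rear end is at −69.4 mm (expected −70). The tip reads +105 mm against an expected 100, which I put down to the coarse top view and an assumed height. The wrist force was near zero with the arm clear.
- **Disagreements:** The gripper read about 2 mm narrower than the true width on both rod grips. The rod's sideways position from the camera and from the arm's pose differed by about 1–2 mm, within the holes' clearance.
- **Bystanders:** The arm's path stayed clear of them and those in the last pictures looked in place, but I did not re-measure them.

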